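Close the vent of a steriliser container with a probe

TASK

Take the steel probe out of its stand and, with its ball tip lightly touching the bottom of the curved track on the sloped container lid, run it slowly and steadily along the track so that it pushes the small shutter tab all the way to the far end and closes the vent. Keep the tip on the track bottom the whole way, press gently, and touch the container with nothing but the probe. Then stand the probe back in its stand, let go, and leave everything else on the table alone.

Things in the scene. Friction and masses are not known exactly. Their poses are not given: they have to be found in the camera images.
- probe: Loose metal probe, 140 mm long, about 100 g. Origin at the end of its ball tip, z from tip to handle. Ball and round shaft 7 mm wide, z=0 to 50 mm; disc collar 34 mm wide, z=50 to 56; square handle 16 x 16 mm (sides along x and y), z=56 to 140. At the start it stands upright, shaft in the stand's hole, collar on the stand, tip 8 mm above the table.
- stand: Fixed white plastic block 80 x 80 x 58 mm high with one vertical through hole 20 mm wide in the middle. Origin at the centre of its underside, z up. The probe's collar rests on its top.
- lid: Steel lid, 200 x 160 mm, of the steriliser container fixed on a sloped rack (rack). It leans 38 degrees from level. Origin at the centre of the curved track's arc, x level along the lid, y up the slope, z square to the lid, outwards. The lid's surface is at z=-3 mm; a rivet 20 mm wide at the origin reaches z=3. It does not move. It reaches from y=-35 to y=125 mm, x=-100 to 100.
- track_floor: Bottom of the track on the lid; origin and axes as lid. The track is a raised steel channel along an arc of 85 mm mean radius from angle a=0.62 to 2.31 rad (a from x towards y), ends closed, 10.5 mm wide inside, walls 4 mm thick up to z=11. Too deep for an upright probe: hold it square to the lid. The floor is rigid and wavy, anywhere from z=0 to 2.5 mm: follow it by touch.
- shutter (a joint): Turn in rad of the vent shutter about the lid's z axis, 0 to 1.2. Its tab's centre stands in the track at a = 0.97 + value. It grows as the tab moves from the right end of the track (seen facing the lid from its low side) over the top to the left. 1.2 is the stop, vent closed. Starts between 0 and 0.3. Stiff (2 to 3 N at the tab), no spring, stays where left.
- tab (a point): Middle of the top face of the shutter's steel tab in the track: 10 mm long along the track, 9.5 mm wide, top at z=7 mm of the lid frame. Push it from the side of smaller a, where at least 20 mm of track is free. A thin dark index plate flush on the lid outside the track moves with it but cannot be pushed.
- rack: Fixed steel rack, base 190 x 170 mm, that carries the sloped container. Origin on the table below the lid's origin; the lid's origin is 78 mm above it.
- bowl: Steel bowl 110 mm wide, 35 mm high; a loose bystander, leave alone. Origin at its underside.
- gallipot: Small steel cup 68 mm wide, 45 mm high; a loose bystander, leave alone. Origin at its underside.
- forceps: Steel forceps lying flat, 130 mm long; a loose bystander, leave alone. Origin at its underside.
- clamp: Steel scissor-like clamp lying flat, 155 mm long; a loose bystander, leave alone. Origin at its underside.
- ruler: Steel rule 150 x 25 x 4 mm lying flat; a loose bystander, leave alone. Origin at its underside.
- bottle: Amber bottle 60 mm wide, 150 mm high; a loose bystander, leave alone. Origin at its underside.
- swab_box: Cardboard box 80 x 120 x 50 mm; a loose bystander, leave alone. Origin at its underside.
Not all that is in view belongs to the job. There is more than one size of the probe; the job needs the middle-sized.

How it is judged:
On the way, in this order (a step that is already met when the one before it is completed fails the run):
1. the probe is lifted clear of the stand (height (world z) of probe above 0.07 m), for 0.1 s.
2. its tip touches the bottom of the track, behind the tab, which has not been pushed beyond 0.4 (contact force between probe and track_floor above 0.3 N and z of probe in the frame of lid below 0.006 m and value of joint shutter below 0.4 rad), for 0.1 s.
3. the tab is pushed past 0.5 to 0.75 with the tip touching the track bottom (contact force between probe and track_floor above 0.3 N and z of probe in the frame of lid below 0.006 m and value of joint shutter between 0.5 and 0.75 rad), for 0.1 s.
4. the tab is pushed past 0.8 to 1.05 with the tip touching the track bottom (contact force between probe and track_floor above 0.3 N and z of probe in the frame of lid below 0.006 m and value of joint shutter between 0.8 and 1.05 rad), for 0.1 s.
5. the tab is at the closed end with the tip still low in the track (z of probe in the frame of lid below 0.006 m and value of joint shutter above 1.13 rad), for 0.1 s.
At the end, for the whole second after the job is handed in: The shutter is within 0.07 rad (6 mm) of its closed stop, and the probe stands released and at rest in the stand's hole, upright within 7 degrees, its collar down on the stand (tip under 12 mm above the table) (value of joint shutter above 1.13 rad and horizontal distance between probe and stand below 0.01 m and z of probe in the frame of stand below 0.012 m and angle between probe's own z axis and vertical below 0.12 rad and linear speed of probe below 0.02 m/s); the robot touches nothing.
It fails at once if the probe presses the container or tab with more than 25 N (contact force between probe and lid above 25 N).
It fails at once if the shutter is rushed, faster than 1.2 rad/s (10 cm/s at the tab) (velocity of joint shutter above 1.2 rad/s).
It fails at once if fingers or arm touch the container or its rack (contact force between any of the fingers, the arm and rack above 1 N).
It fails at once if something else on the table is moved by more than 15 mm (distance of any of bowl, gallipot, forceps, clamp, ruler, bottle, swab_box from where it was at the start of the episode above 0.015 m).
It also fails if it takes over 72 s, if anything falls off the work surface, if the arm or the gripper's body presses on something with over 40 N, if the wrist force passes 120 N, or if a joint passes its speed limit or range.

ROBOT

A 7-joint arm with a two-finger parallel gripper is mounted at the origin on the work surface. World frame = base frame: x ahead of the robot, y to its left, z up, the work surface at z = 0. Lengths are in m, angles in rad, forces in N, time in s.
With the tool pointing down it reaches from about 0.425 to 0.975 m from the base axis. Payload 16.7 kg.
Tool frame: the origin (TCP) lies at the very end of the fingers, on their centre line; the grasp point (between the pads) lies 19 mm behind it; z points along the fingers, y is the direction in which the jaws open and shut (so a half turn about z gives the same grasp; the last joint's range is limited). The gripper opens to 85 mm and grips with 20 to 120 N. Pads are 22 mm wide; open, the fingers measure 114 mm over their backs; the gripper's body (76 mm by 85 mm) begins 54 mm behind the grasp point. The pads swing forward as they close: fully open they stand 13 mm farther back than shut.
Start: joints at [-0.149, 0.426, 0.074, 1.606, -0.034, 1.111, -0.067], TCP at [0.675, -0, 0.231] pointing down, gripper open.
Joint ranges: [-2.85, 2.85], [-0.5, 2.14], [-1.23, 1.37], [0.21, 2.46], [-1.02, 4.16], [0.16, 2.05], [-2.73, 2.73]. Speed limits (rad/s): [1.89, 1.89, 2.39, 2.39, 3.01, 3.01, 3.01].

INTERFACE

Orientations are given as [roll, pitch, yaw] about the fixed x, y, z axes, in that order (R = Rz(yaw) Ry(pitch) Rx(roll)).
In Python, from station import manip gives the robot as it stands.
- The arm moves only by the tool send_rows, never from a script. Its argument "motion" is a list of rows, each a list of 7 numbers: the finger opening in cm, from 0 to 8.54, then the shift along the tool's x, y, z in cm, then the turn, a rotation vector about the tool's x, y, z in degrees. In form: [[fingers, x, y, z, wx, wy, wz], ...]. A call has 1 to 5 rows; each row shifts and turns the commanded pose from where the row before left it, along the tool's axes as they then stand; what a row does not reach is not made up. A row lasts 1/8 s, in which the tool goes at most 62.5 mm and 10.7 degrees, less where a joint would pass 70% of its speed; a pose out of reach is approached as far as the arm can. A call with a gripper value outside its range is refused whole. The fingers move at their own pace and stop on an object; the grip force is fixed at half the most. Time passes only in rows, so rows that do not move let the fingers close. It gives the time, the measured TCP pose, the force and the opening at its end, in the units of the state.
- manip.state(): the state, without advancing time (a new reading comes with each control period).
- manip.camera(name): name is "scene" or "side" or "wrist"; returns a dict with "frame" (420x560x3 uint8, red, green, blue), "z_map" (420x560 float32, m along the optical axis (not along the pixel's ray), 0 where there is no reading), "mtx" (3x3 intrinsics, pixels), "rvec" (rotation vector, rad) and "tvec" (3), from world to camera coordinates, as OpenCV has them. Camera axes: x right, y down, z forward; pixel columns grow to the right and rows downward; lengths in m; the calibration is good to about 2 mm. The wrist camera is an equidistant fisheye: a pixel r from the principal point sees the ray r / f radians off the axis. A picture is of the moment at which its call begins.
- manip.sign_off(): hands the job in, once; it reports no verdict.
The state is a dict: "clock": time; "joint_pos": joint angles; "qd": joint speeds; "effort": joint torques, N m; "tool_pos": TCP position; "orientation": TCP orientation; "wrist_force": force on the tool from outside, world axes, zero at the start; "wrist_torque": the same for the moment, N m; "opening": opening from 0.0 (shut) to 1.0 (fully open).
Only numpy, scipy, OpenCV 4.12 (cv2) and the standard library are available. Lean on these libraries where they do the work, as an engineer would, in place of code of your own. Each camera call takes 0.05 s, during which the arm holds its last target.

## Working session

There is one attempt and no reset: what is moved stays moved. The work goes in short steps, Python scripts to look and compute and a tool call to move; the robot and the scene stay as the last step left them, time stands still between calls to the robot, and variables do not carry over. Pictures are saved under pics/ and viewed, and the job is handed in when it is done.

Besides the shell and the picture viewer there is one more tool, called after "Request:" as a command line: name --pt "numbers of a row" for each row, then --argument value for the rest. send_rows: Moves the arm, as the interface text tells. Its arguments: {"type":"object","properties":{"motion":{"type":"array"}},"required":["motion"]}

```bash
mkdir -p pics; ls; python3 - <<'E'
from station import manip
import cv2
print(manip.state())
for n in ["scene","side","wrist"]:
    c=manip.camera(n); cv2.imwrite(f"pics/{n}0.png",c["frame"][:,:,::-1])
    print(n,c["mtx"].tolist(),c["rvec"],c["tvec"])
E
```

```text
pics
{'clock': 0.0, 'joint_pos': array([-0.14949005,  0.4267438 ,  0.07382529,  1.60665405, -0.03410329,
        1.11079554, -0.0671019 ]), 'qd': array([-0.00222604, -0.00181196,  0.00023407,  0.00052084,  0.00030034,
       -0.00189421,  0.00017106]), 'effort': array([ 7.16691302e-04, -9.49842310e+01,  3.76242042e+00, -4.63523841e+01,
        1.94300286e-02,  1.01335210e-02,  2.85131875e-06]), 'tool_pos': array([ 6.74566042e-01, -2.14055372e-05,  2.30581206e-01]), 'orientation': array([-3.14025339e+00,  8.71225044e-05,  1.57077328e+00]), 'wrist_force': array([-1.06280524,  0.13999693,  0.82369326]), 'wrist_torque': array([ 0.03280216, -0.01475884,  0.01000431]), 'opening': 0.9976747538268427}
scene [[484.89130633446246, 0.0, 276.49917568004093], [0.0, 484.89130633446246, 213.62287610944662], [0.0, 0.0, 1.0]] [ 0.96633065  2.56032612 -0.94581516] [ 0.44579515 -0.2316954   1.62791307]
side [[430.54736304292396, 0.0, 283.13415660050657], [0.0, 430.54736304292396, 215.03480928176177], [0.0, 0.0, 1.0]] [ 2.04792373 -0.79687469  0.45758153] [-0.42510423  0.311854    0.74050677]
wrist [[325.19226210127806, 0.0, 283.6477853900696], [0.0, 325.19226210127806, 207.51807689471656], [0.0, 0.0, 1.0]] [-2.82913708e+00  1.49205894e-03  2.38370011e-03] [-0.67376526 -0.03921303  0.3799336 ]
```

View pics/scene0.png

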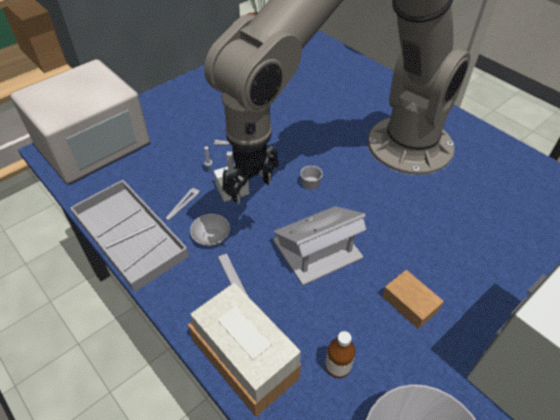

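View pics/side0.png

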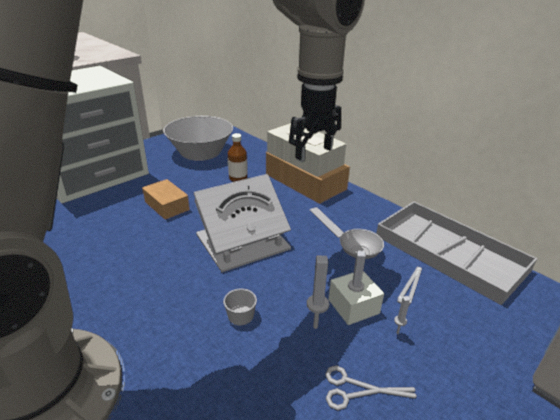

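View pics/wrist0.png

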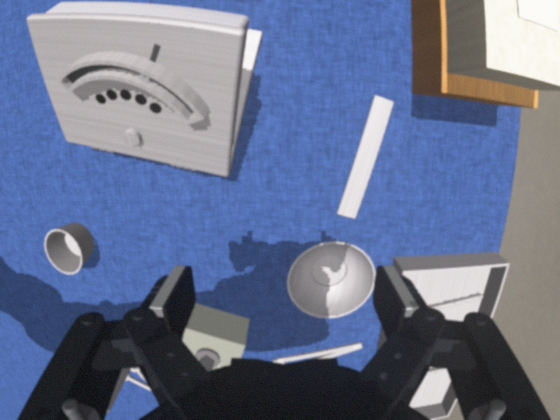

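```bash
cat > h.py <<'E'
from station import manip
import numpy as np, cv2
from scipy.spatial.transform import Rotation as Rot
def cam(n):
    c=manip.camera(n); c["R"]=cv2.Rodrigues(np.array(c["rvec"],float))[0]; c["n"]=n
    c["t"]=np.array(c["tvec"],float).ravel(); c["C"]=-c["R"].T@c["t"]; return c
def rays(c,uv):
    uv=np.atleast_2d(np.array(uv,float)); K=c["mtx"]
    x=(uv[:,0]-K[0,2])/K[0,0]; y=(uv[:,1]-K[1,2])/K[1,1]
    if c["n"]=="wrist":
        r=np.hypot(x,y); s=np.where(r>1e-9,np.sin(r)/np.maximum(r,1e-9),1)
        d=np.c_[x*s,y*s,np.cos(r)]
    else: d=np.c_[x,y,np.ones_like(x)]
    return d@c["R"]
def proj(c,P):
    p=np.atleast_2d(P)@c["R"].T+c["t"]; K=c["mtx"]
    if c["n"]=="wrist":
        rr=np.hypot(p[:,0],p[:,1]); th=np.arctan2(rr,p[:,2]); q=p[:,:2]/rr[:,None]*th[:,None]
    else: q=p[:,:2]/p[:,2:]
    return q*[K[0,0],K[1,1]]+[K[0,2],K[1,2]]
def onz(c,uv,z):
    d=rays(c,uv); return c["C"]+d*((z-c["C"][2])/d[:,2])[:,None]
def onplane(c,uv,p0,n):
    d=rays(c,uv); return c["C"]+d*(((p0-c["C"])@n)/(d@n))[:,None]
def dep(c,uv):
    uv=np.atleast_2d(np.array(uv)).astype(int); d=rays(c,uv); zc=d@c["R"].T[:,2]
    z=c["z_map"][uv[:,1],uv[:,0]]; return c["C"]+d*(z/zc)[:,None]
E
python3 - <<'E'
from h import *
c=cam("side"); print(c["C"])
for uv in [(318,262),(318,300),(316,325),(360,256),(357,292),(345,296),(375,293),(417,272),(401,320),(240,210),(215,195),(270,220),(252,229),(240,300),(360,240),(335,375)]:
    print(uv,dep(c,uv).round(4))
im=c["frame"][:,:,::-1]
cv2.imwrite("pics/s1.png",cv2.resize(im[240:350,280:440],None,fx=5,fy=5,interpolation=cv2.INTER_CUBIC))
cv2.imwrite("pics/s2.png",cv2.resize(im[165:275,190:300],None,fx=5,fy=5,interpolation=cv2.INTER_CUBIC))
E
```

```text
[-0.0053326  -0.60147831  0.68155132]
(318, 262) [[ 0.4583 -0.2186  0.1818]]
(318, 300) [[ 0.4613 -0.2246  0.0893]]
(316, 325) [[ 0.4671 -0.221   0.0124]]
(360, 256) [[ 0.5644 -0.2356  0.1485]]
(357, 292) [[ 0.5615 -0.2439  0.0597]]
(345, 296) [[ 0.5357 -0.2337  0.0578]]
(375, 293) [[ 0.5897 -0.2692  0.0569]]
(417, 272) [[ 0.7748 -0.2647  0.0029]]
(401, 320) [[ 0.5758 -0.3438  0.0473]]
(240, 210) [[0.5293 0.0986 0.1068]]
(215, 195) [[0.4964 0.1526 0.1377]]
(270, 220) [[0.5823 0.0483 0.0792]]
(252, 229) [[0.5284 0.053  0.0749]]
(240, 300) [[ 0.3938 -0.0671  0.0171]]
(360, 240) [[ 0.7617 -0.1013  0.0125]]
(335, 375) [[ 0.4139 -0.3195  0.0008]]
```

View pics/s1.png

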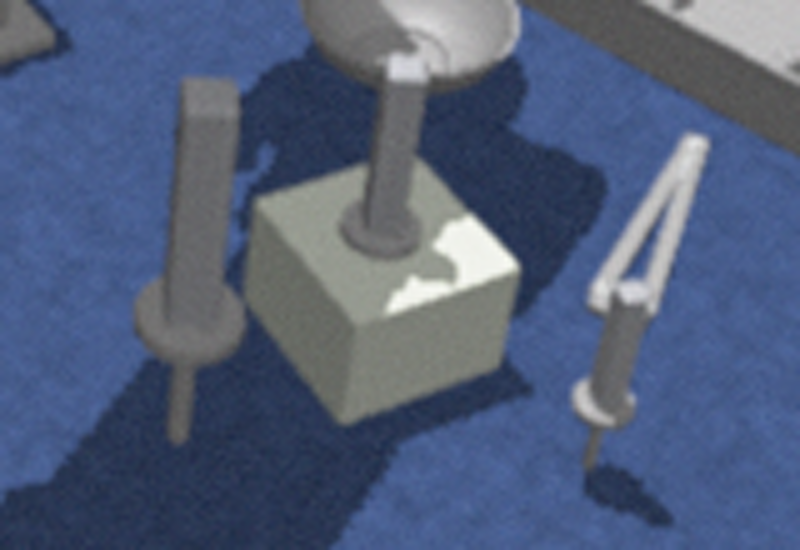

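View pics/s2.png

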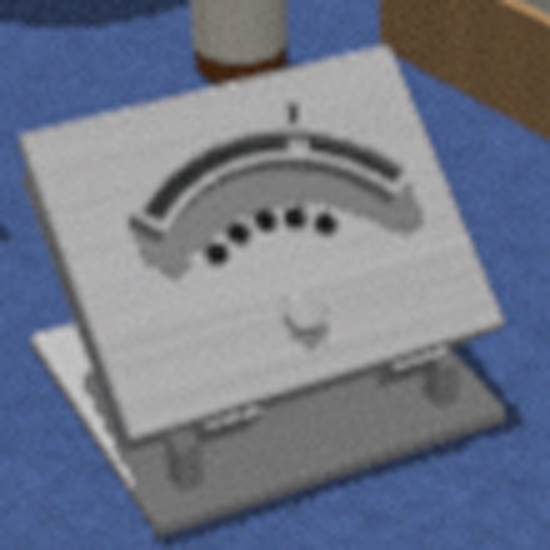

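```bash
cat > lid.py <<'E'
from h import *
def fit(c,poly):
    m=np.zeros(c["z_map"].shape,np.uint8); cv2.fillPoly(m,[np.array(poly,int)],1)
    v,u=np.nonzero(m&(c["z_map"]>0)); P=dep(c,np.c_[u,v])
    k=np.ones(len(P),bool)
    for _ in range(15):
        p0=P[k].mean(0); n=np.linalg.svd(P[k]-p0,full_matrices=False)[2][2]; n*=np.sign(n[2]); r=(P-p0)@n; k=np.abs(r)<0.002
    print("tilt",np.degrees(np.arccos(n[2])),"n",n,"in",k.sum(),len(P),"rms",r[k].std()); return p0,n
E
python3 - <<'E'
from lid import *
c=cam("side")
q=np.array([(194.4,192),(267.6,174),(290.6,229.4),(215.6,252.6)])
p0,n=fit(c,q.mean(0)+(q-q.mean(0))*.9)
z=n; x=np.cross([0,0,1],-0*z+z); 
# x level, y upslope
x=np.cross([0,0,1],z); x=x/np.linalg.norm(x); y=np.cross(z,x); print("x",x,"y",y, "yaw",np.degrees(np.arctan2(x[1],x[0])))
C=onplane(c,q,p0,n); print(C.round(4)); print([np.linalg.norm(C[i]-C[(i+1)%4]) for i in range(4)])
print("edge dir",np.degrees([np.arctan2(*(C[1]-C[0])[1::-1]),np.arctan2(*(C[2]-C[3])[1::-1])]))
o=C.mean(0)-45e-3*y+3e-3*z; print("origin",o, "rivet",onplane(c,[(251,227)],p0+.006*z,n))
# wrist
w=cam("wrist")
qw=np.array([(30,17),(247,17),(229,173),(67,138)])
p1,n1=fit(w,qw.mean(0)+(qw-qw.mean(0))*.85)
C=onplane(w,[(30,17),(245,27),(229,173),(67,138)],p1,n1); print(C.round(4),[np.linalg.norm(C[i]-C[(i+1)%4]) for i in range(4)])
print((p1-p0)@n)
print(onplane(w,[(133,137)],p1+.006*n1,n1))
im=w["frame"][:,:,::-1]
cv2.imwrite("pics/w1.png",cv2.resize(im[0:180,20:260],None,fx=3.3,fy=3.3,interpolation=cv2.INTER_CUBIC))
E
```

```text
tilt 37.87521064176094 n [-0.14602262 -0.59632567  0.78934979] in 2566 3928 rms 0.0010642046458905292
x [ 0.97130345 -0.23784365  0.        ] y [0.18774184 0.76669817 0.61394374] yaw -13.759305902679039
[[0.4547 0.1761 0.1518]
 [0.646  0.1295 0.152 ]
 [0.6164 0.0092 0.0556]
 [0.4229 0.0571 0.0561]]
[np.float64(0.1968669177602065), np.float64(0.15694464385875498), np.float64(0.19928131038046962), np.float64(0.1559780006746853)]
edge dir [-13.696533   -13.92131176]
origin [0.52610163 0.05668009 0.0786153 ] rivet [[0.52668668 0.05448099 0.08086279]]
tilt 37.80827406815528 n [-0.14628881 -0.59531044  0.79006649] in 14629 19057 rms 0.0006320957278344332
[[0.461  0.1759 0.1518]
 [0.6489 0.1333 0.1545]
 [0.6198 0.0133 0.0587]
 [0.4296 0.0598 0.0586]] [np.float64(0.19263277754892846), np.float64(0.15631762726243215), np.float64(0.1958272100779782), np.float64(0.15216930065193385)]
-0.000648388766474802
[[0.52965552 0.05579124 0.08165848]]
```

View pics/w1.png

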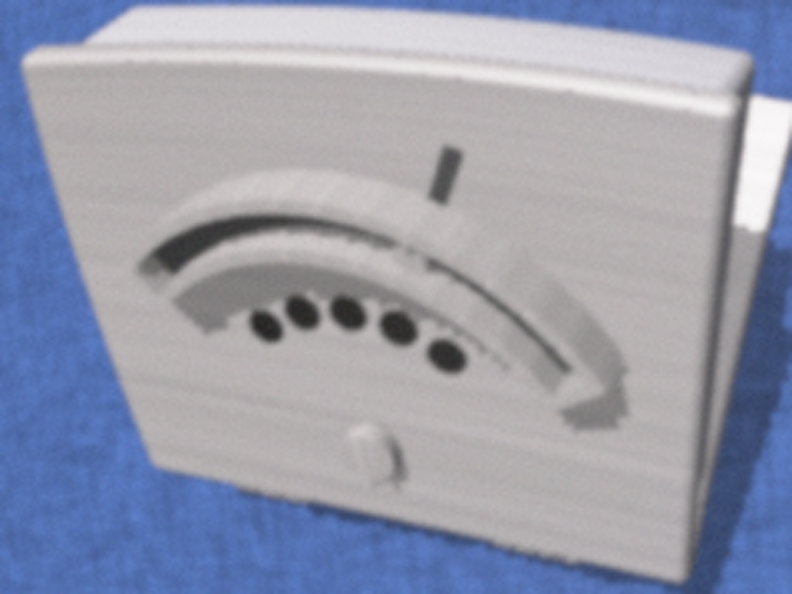

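```bash
python3 - <<'E'
from h import *
w=cam("wrist"); s=manip.state(); R=Rot.from_euler("xyz",s["orientation"]).as_matrix()
print(R.round(2)); print("cam in tool",R.T@(w["C"]-s["tool_pos"]), "axes",(R.T@w["R"].T).round(3))
c=cam("side")
im=c["frame"]
# stand top corners (crop/5+offset)
uv=np.array([(252,200),(415,155),(520,268),(358,325)])/5+[280,240]
C=onz(c,uv,.058); print(C.round(4),C.mean(0)); print([np.linalg.norm(C[i]-C[(i+1)%4]).round(4) for i in range(4)])
# handle top
uv=np.array([(388,66),(405,54),(428,66),(424,84),(388,82)])/5+[280,240]; print(onz(c,uv,.148).round(4)); 
uv=np.array([(380,232)])/5+[280,240]; print("collar",onz(c,uv,.064))
uv=np.array([(210,82),(190,322),(178,440)])/5+[280,240]; print(dep(c,uv))
E
```

```text
[[-0.  1. -0.]
 [ 1.  0.  0.]
 [ 0. -0. -1.]]
cam in tool [ 0.07859942 -0.00038409 -0.14184112] axes [[-0.001 -0.952 -0.307]
 [ 1.    -0.001 -0.001]
 [ 0.    -0.307  0.952]]
[[ 0.5493 -0.1819  0.058 ]
 [ 0.6248 -0.2105  0.058 ]
 [ 0.6012 -0.2833  0.058 ]
 [ 0.5259 -0.259   0.058 ]] [ 0.57526969 -0.2336734   0.058     ]
[np.float64(0.0807), np.float64(0.0766), np.float64(0.0791), np.float64(0.0805)]
[[ 0.5683 -0.2266  0.148 ]
 [ 0.5794 -0.2263  0.148 ]
 [ 0.5802 -0.2372  0.148 ]
 [ 0.57   -0.2431  0.148 ]
 [ 0.5604 -0.2329  0.148 ]]
collar [[ 0.56914237 -0.23457916  0.064     ]]
[[ 0.47531863 -0.21267284  0.1827703 ]
 [ 0.46080665 -0.22593579  0.0799688 ]
 [ 0.46444302 -0.22129539  0.00583826]]
```

Request:
send_rows --pt "8.5 -2 0 -6 0 0 0" --pt "8.5 -5 -2 -2 0 0 0" --pt "4 -5 -3 0 0 0 0" --pt "4 -5 -3 0 0 0 0" --pt "4 -5 -2 0 0 0 0"

```text
clock: 1.02
tool_pos: [0.5736, -0.2214, 0.311]
orientation: [3.141, -0.0, 1.57]
wrist_force: [0.8, -0.0, 0.3]
opening: 0.467
```

```bash
python3 - <<'E'
from h import *
w=cam("wrist"); s=manip.state(); print(s["tool_pos"],s["opening"]); im=w["frame"][:,:,::-1]
cv2.imwrite("pics/w2.png",im)
E
```

```text
[ 0.57040495 -0.22923831  0.31125855] 0.4661264387326391
```

View pics/w2.png

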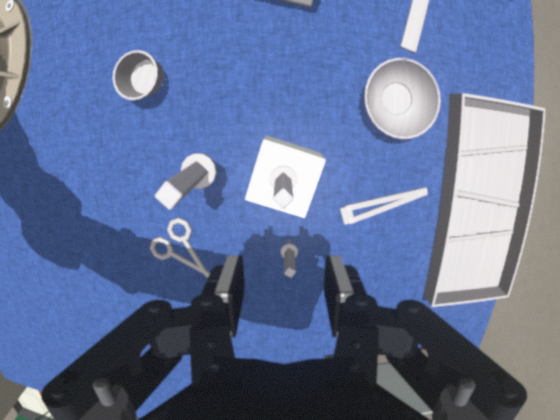

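```bash
python3 - <<'E'
from h import *
w=cam("wrist"); s=manip.state(); print(s["tool_pos"]); im=w["frame"][:,:,::-1]
cv2.imwrite("pics/w3.png",cv2.resize(im[130:222,235:335],None,fx=6,fy=6,interpolation=cv2.INTER_CUBIC))
E
```

```text
[ 0.57195904 -0.22632609  0.31123035]
```

View pics/w3.png

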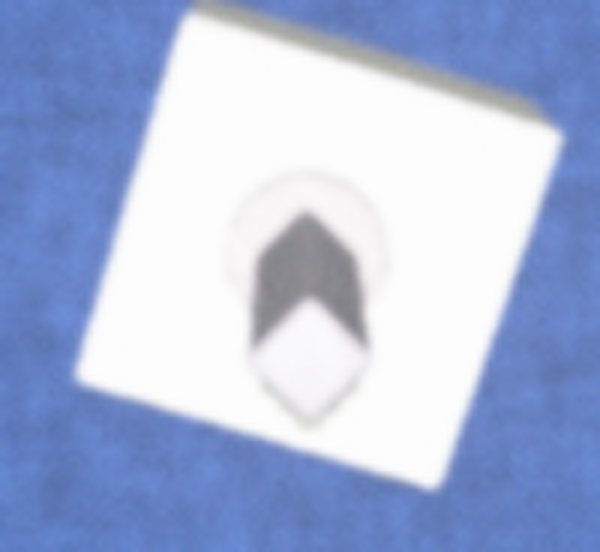

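```bash
python3 - <<'E'
from h import *
w=cam("wrist"); print(manip.state()["tool_pos"])
f=lambda L:(np.array(L,float)+.5)/6-.5+[235,130]
C=onz(w,f([(192,12),(563,132),(437,490),(77,380)]),.058); print(C.round(4),C.mean(0),[np.linalg.norm(C[i]-C[(i+1)%4]).round(4) for i in range(4)])
d=C[1]-C[0]+C[2]-C[3]; print("stand yaw",np.degrees(np.arctan2(d[1],d[0])))
H=onz(w,f([(312,297),(371,354),(312,427),(249,354)]),.148); print(H.round(4),H.mean(0),[np.linalg.norm(H[i]-H[(i+1)%4]).round(4) for i in range(4)])
d=H[1]-H[0]; print("handle yaw",np.degrees(np.arctan2(d[1],d[0]))); d=H[2]-H[1];print(np.degrees(np.arctan2(d[1],d[0])))
u=f([(307,212)]);print("handle base back corner",onz(w,u,.064)); print("collar c",onz(w,f([(307,250)]),.064))
for uv in [(172,195),(200,170),(288,268),(398,98),(138,78),(180,228),(160,247),(425,190),(348,212)]: print(uv,dep(w,uv).round(3))
E
```

```text
[ 0.57352569 -0.22302744  0.31105812]
[[ 0.5512 -0.1792  0.058 ]
 [ 0.6266 -0.2042  0.058 ]
 [ 0.6014 -0.2812  0.058 ]
 [ 0.5252 -0.2561  0.058 ]] [ 0.57609279 -0.23017176  0.058     ] [np.float64(0.0794), np.float64(0.0811), np.float64(0.0802), np.float64(0.0811)]
stand yaw -18.313306032818577
[[ 0.5743 -0.2179  0.148 ]
 [ 0.5838 -0.2274  0.148 ]
 [ 0.5741 -0.2397  0.148 ]
 [ 0.5641 -0.2273  0.148 ]] [ 0.57406324 -0.22806823  0.148     ] [np.float64(0.0134), np.float64(0.0156), np.float64(0.016), np.float64(0.0139)]
handle yaw -45.19886453464579
-128.16168791604676
handle base back corner [[ 0.57397811 -0.21963861  0.064     ]]
collar c [[ 0.57391517 -0.22750459  0.064     ]]
(172, 195) [[ 0.471 -0.223  0.182]]
(200, 170) [[ 0.479 -0.216  0.106]]
(288, 268) [[ 0.576 -0.341  0.099]]
(398, 98) [[ 0.734 -0.133  0.002]]
(138, 78) [[ 0.362 -0.095  0.003]]
(180, 228) [[ 0.409 -0.327 -0.001]]
(160, 247) [[ 0.37  -0.36  -0.001]]
(425, 190) [[ 0.787 -0.268  0.002]]
(348, 212) [[ 0.666 -0.302  0.003]]
```

Request:
send_rows --pt "4 -0.8 0 0 0 0 8.6" --pt "4 0 0 0 0 0 8.6" --pt "4 0 0 0 0 0 8.6" --pt "4 0 0 0 0 0 8.6" --pt "4 0 0 0 0 0 8.6"

```text
clock: 1.8
tool_pos: [0.5755, -0.2265, 0.3105]
orientation: [-3.141, -0.0, 0.817]
wrist_force: [-0.1, -0.1, 0.1]
opening: 0.467
```

Request:
send_rows --pt "4 0 0 4 0 0 0" --pt "4 0 0 3 0 0 0" --pt "4 0 0 2 0 0 0" --pt "4 0 0 0 0 0 0" --pt "4 0 0 0 0 0 0"

```text
clock: 2.42
tool_pos: [0.5756, -0.2274, 0.2215]
orientation: [3.141, -0.001, 0.821]
wrist_force: [-0.0, 0.3, 0.3]
opening: 0.471
```

```bash
python3 - <<'E'
from h import *
w=cam("wrist"); s=manip.state(); print(s["tool_pos"],s["orientation"]); im=w["frame"][:,:,::-1]
cv2.imwrite("pics/w4.png",im)
E
```

```text
[ 0.57565488 -0.22760415  0.2217171 ] [ 3.14040398e+00 -8.00857491e-04  8.20647450e-01]
```

View pics/w4.png

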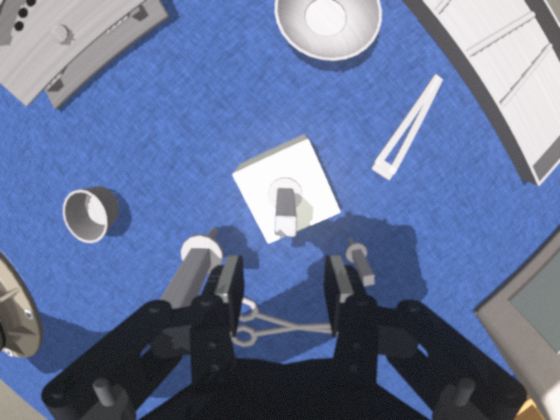

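```bash
python3 - <<'E'
from h import *
w=cam("wrist"); s=manip.state(); p=s["tool_pos"]; print(p)
im=w["frame"][:,:,::-1]
cv2.imwrite("pics/w5.png",cv2.resize(im[160:250,240:330],None,fx=6,fy=6,interpolation=cv2.INTER_CUBIC))
q=p.copy();q[2]=.148; print(proj(w,[q])) ;print((proj(w,[q])-[240,160]+.5)*6)
E
```

```text
[ 0.57557636 -0.22771496  0.2217088 ]
[[284.03271556 219.54252551]]
[[267.19629333 360.25515307]]
```

View pics/w5.png

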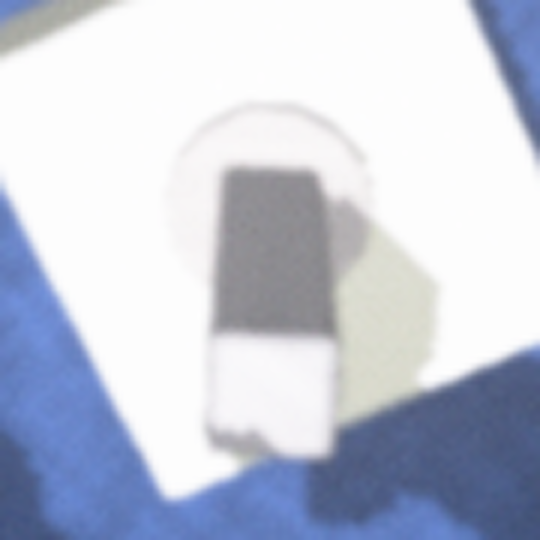

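Request:
send_rows --pt "4 -0.3 0.05 3 0 0 0" --pt "4 0 0 4 0 0 0" --pt "4 0 0 3 0 0 0" --pt "4 0 0 2 0 0 0" --pt "4 0 0 1.3 0 0 0"

```text
clock: 3.15
tool_pos: [0.5735, -0.2304, 0.0873]
orientation: [3.141, -0.0, 0.82]
wrist_force: [0.2, -0.3, 0.3]
opening: 0.465
```

Request:
send_rows --pt "4 0 0 0 0 0 0" --pt "1 0 0 0 0 0 0" --pt "1 0 0 0 0 0 0" --pt "1 0 0 0 0 0 0" --pt "1 0 0 0 0 0 0"

```text
clock: 3.78
tool_pos: [0.5739, -0.2305, 0.0887]
orientation: [3.14, -0.001, 0.82]
wrist_force: [-0.5, 0.6, 6.5]
opening: 0.173
```

```bash
python3 - <<'E'
from h import *
w=cam("wrist"); s=manip.state(); print(s["tool_pos"],s["orientation"],s["opening"],s["wrist_force"],s["wrist_torque"]); im=w["frame"][:,:,::-1]
cv2.imwrite("pics/w6.png",im)
E
```

```text
[ 0.57391335 -0.23053492  0.08871101] [ 3.14016480e+00 -8.62495300e-04  8.20229427e-01] 0.1764221326958958 [-0.63851859  0.96312176  7.13769557] [0.07926035 0.29332875 0.01818097]
```

View pics/w6.png

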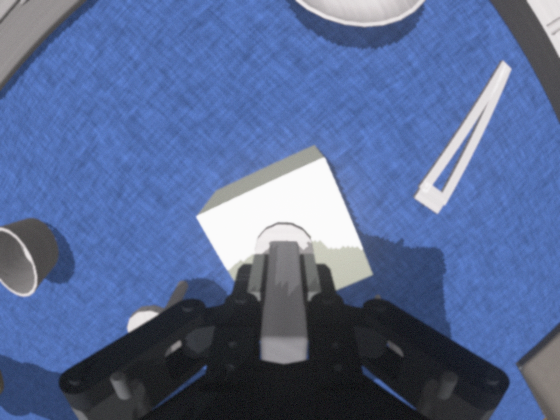

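Request:
send_rows --pt "0.8 0 0 -1 0 0 0" --pt "0.8 0 0 -2 0 0 0" --pt "0.8 0 0 -4 0 0 0" --pt "0.8 0 0 -4 0 0 0" --pt "0.8 0 0 -4 0 0 0"

```text
clock: 4.45
tool_pos: [0.5732, -0.2304, 0.2405]
orientation: [3.141, -0.001, 0.82]
wrist_force: [0.0, 0.1, -1.4]
opening: 0.178
```

Request:
send_rows --pt "0.8 0 0 -4 0 0 -8" --pt "0.8 0 0 -4 0 0 -8" --pt "0.8 0 0 -2 0 0 -7" --pt "0.8 0 0 0 0 0 -6" --pt "0.8 0 0 0 0 0 0"

```text
clock: 5.08
tool_pos: [0.573, -0.2305, 0.3391]
orientation: [3.14, -0.0, 1.325]
wrist_force: [-0.4, 0.9, -1.2]
opening: 0.177
```

```bash
python3 - <<'E'
from h import *
w=cam("wrist"); c=cam("side"); sc=cam("scene"); s=manip.state(); p=s["tool_pos"]; print(p,s["orientation"],s["opening"],s["wrist_force"],s["wrist_torque"]);
print(s["joint_pos"])
R=Rot.from_euler("xyz",s["orientation"]).as_matrix()
for n,k in (("w",w),("s",c),("c",sc)):
    a=proj(k,[p,p+R[:,2]*.0807,p+R[:,2]*.0247]); print(n,a.round(1).tolist())
    cv2.imwrite(f"pics/{n}7.png",k["frame"][:,:,::-1])
a=proj(c,[p+R[:,2]*.04])[0].astype(int)
cv2.imwrite("pics/s7c.png",cv2.resize(c["frame"][a[1]-60:a[1]+60,a[0]-60:a[0]+60,::-1],None,fx=5,fy=5,interpolation=cv2.INTER_CUBIC)); print(a-60)
E
```

```text
[ 0.57304308 -0.23029367  0.33783857] [-3.14144766e+00  1.65386165e-05  1.32400753e+00] 0.17602882719425703 [ 0.34036264 -0.22130622 -0.67649115] [0.03846487 0.01523198 0.03032047]
[ 0.10818519  0.2583146   0.21180231  1.61579239 -0.056166    1.27359865
  0.08284118]
w [[284.6, 268.8], [284.2, 215.4], [284.4, 248.0]]
s [[374.2, 167.6], [368.0, 206.7], [372.2, 180.1]]
c [[223.1, 97.9], [225.6, 123.0], [223.9, 105.8]]
[311 127]
```

View pics/s7c.png

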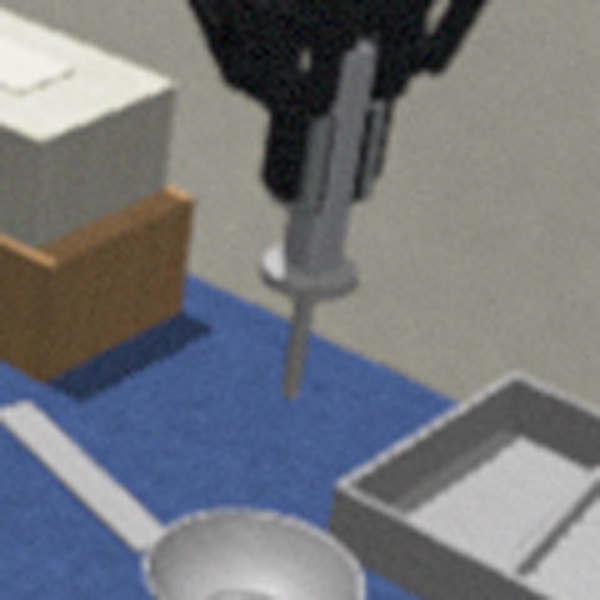

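View pics/w7.png

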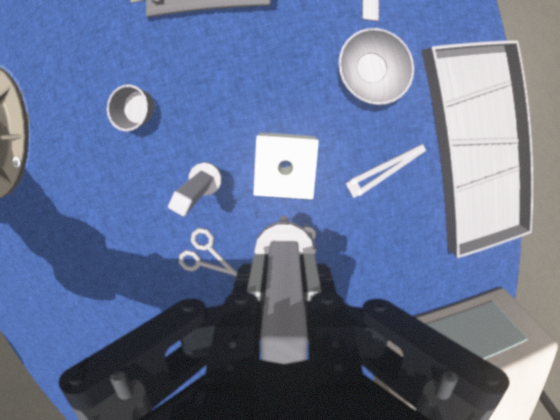

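```bash
cat > g.py <<'E'
from h import *
import json,os
L=.0807
YAW=np.radians(-13.8); TI=np.radians(38)
X=np.array([np.cos(YAW),np.sin(YAW),0]); Z=np.array([np.sin(TI)*np.sin(YAW),-np.sin(TI)*np.cos(YAW),np.cos(TI)]); Y=np.cross(Z,X)
RL=np.c_[X,Y,Z]
O=np.array([0.528,0.0562,0.078])
if os.path.exists("O.json"): O=np.array(json.load(open("O.json")))
RT=np.c_[Y,X,-Z]   # desired tool axes
def lidpt(a,z,r=.085): return O+RL@np.array([r*np.cos(a),r*np.sin(a),z])
def tip(s=None):
    s=s or manip.state(); R=Rot.from_euler("xyz",s["orientation"]).as_matrix()
    return s["tool_pos"]+R[:,2]*L,R
def inlid(p): 
    q=RL.T@(np.asarray(p)-O); return q, np.hypot(q[0],q[1]),np.arctan2(q[1],q[0])
def rel(tp,Rt=RT,s=None):
    p,R=tip(s); s=s or manip.state()
    d=R.T@(tp-R@[0,0,0]-p) # tip shift in tool axes
    rv=np.degrees(Rot.from_matrix(R.T@Rt).as_rotvec()); 
    tt=tp-Rt[:,2]*L
    return R.T@(tt-s["tool_pos"])*100, rv
E
python3 - <<'E'
from g import *
print(RL.round(3))
c=cam("side")
# index mark, tab
f=lambda L:(np.array(L,float)+.5)/5-.5+[190,165]
for nm,uv,z in [("mark",(293,113),-.003),("tab",(299,148),.007),("rend",(402,172),.011),("lend",(150,225),.011)]:
    p=onplane(c,f([uv]),O+Z*z,Z)[0]; print(nm,[np.round(v,3) for v in inlid(p)])
tt=lidpt(.8,.05); print(tt); d,rv=rel(tt); print("rel shift",d,rv)
E
```

```text
[[ 0.971  0.188 -0.147]
 [-0.239  0.765 -0.598]
 [ 0.     0.616  0.788]]
mark [array([ 0.033,  0.102, -0.003]), np.float64(0.107), np.float64(1.254)]
tab [array([0.025, 0.08 , 0.007]), np.float64(0.084), np.float64(1.265)]
rend [array([0.07 , 0.053, 0.011]), np.float64(0.088), np.float64(0.648)]
lend [array([-0.061,  0.061,  0.011]), np.float64(0.086), np.float64(2.362)]
[0.58962918 0.05884173 0.15494066]
rel shift [23.47441953 -5.4167153  11.91584173] [ 0.08869881 38.00175221 -0.30500891]
```

Request:
send_rows --pt "0.8 3 -1 0 0 0 0" --pt "0.8 4 -1 0 0 0 0" --pt "0.8 4 -1 0 0 0 0" --pt "0.8 1 0 0 0 9 0" --pt "0.8 0 0 0 0 9 0"

```text
clock: 5.9
tool_pos: [0.5739, -0.1045, 0.3383]
orientation: [3.14, -0.319, 1.329]
wrist_force: [-1.2, -1.3, -1.2]
opening: 0.179
```

Request:
send_rows --pt "0.8 0 0 0 0 9 0" --pt "0.8 0 0 0 0 9 0" --pt "0.8 0 0 0 0 2 0" --pt "0.8 0 0 0 0 0 0" --pt "0.8 0 0 0 0 0 0"

```text
clock: 6.52
tool_pos: [0.5736, -0.1054, 0.3381]
orientation: [3.141, -0.661, 1.329]
wrist_force: [-0.8, 0.9, -0.6]
opening: 0.178
```

```bash
python3 - <<'E'
from g import *
w=cam("wrist"); s=manip.state(); print(s["tool_pos"],s["orientation"],s["wrist_force"]);print(s["joint_pos"])
print([v for v in inlid(tip()[0])]); print("rel",rel(lidpt(1.02,.05)))
cv2.imwrite("pics/w8.png",w["frame"][:,:,::-1])
E
```

```text
[ 0.57356548 -0.10533567  0.33823373] [ 3.14054709 -0.6617161   1.3293235 ] [-0.57557675  0.4183987  -0.41140147]
[ 0.30167992  0.28657743  0.15373445  1.72974755 -0.7074763   1.35654637
  0.44901337]
[array([0.08289685, 0.04504138, 0.21425615]), np.float64(0.09434306759431858), np.float64(0.4977175186808195)]
rel (array([ 2.74951352, -3.85431075, 16.41598908]), array([ 0.08166341,  0.08647492, -0.02784621]))
```

View pics/w8.png

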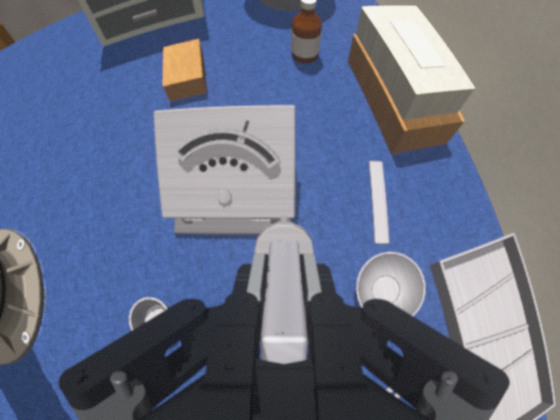

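Request:
send_rows --pt "0.8 1 -1 2 0 0 0" --pt "0.8 1 -1 3 0 0 0" --pt "0.8 0.7 -1 4 0 0 0" --pt "0.8 0 -0.9 4 0 0 0" --pt "0.8 0 0 0 0 0 0"

```text
clock: 7.2
tool_pos: [0.5585, 0.0044, 0.2505]
orientation: [-3.138, -0.663, 1.329]
wrist_force: [-0.0, -0.6, -1.5]
opening: 0.175
```

```bash
python3 - <<'E'
from g import *
w=cam("wrist"); s=manip.state(); print(s["tool_pos"],s["orientation"],s["wrist_force"])
print([v for v in inlid(tip()[0])]); 
cv2.imwrite("pics/w9.png",cv2.resize(w["frame"][0:260,100:400,::-1],None,fx=2.3,fy=2.3,interpolation=cv2.INTER_CUBIC))
E
```

```text
[0.5595826  0.00271025 0.25183172] [-3.14092359 -0.66275424  1.32888952] [ 0.76988296 -0.46793094 -0.20992276]
[array([0.04342826, 0.0719862 , 0.08362417]), np.float64(0.08407155773080584), np.float64(1.0279642858731122)]
```

View pics/w9.png

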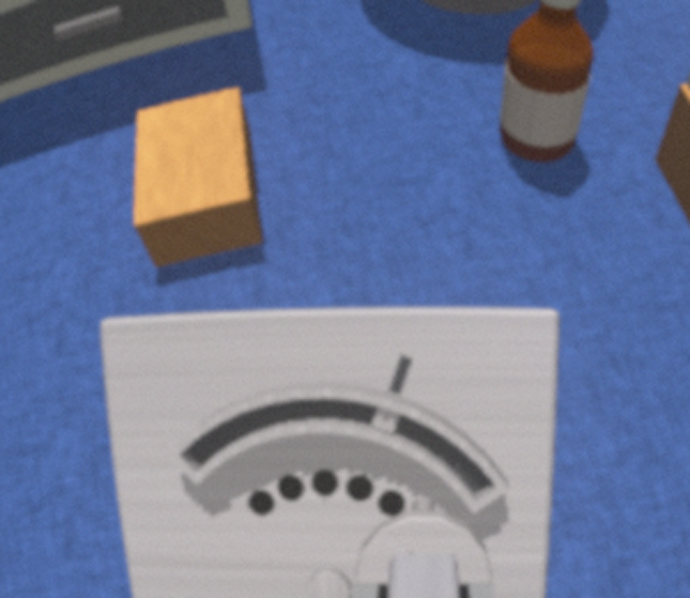

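```bash
python3 - <<'E'
from g import *
w=cam("wrist"); np.save("w.npy",w,allow_pickle=True); s=manip.state(); print(s["tool_pos"])
print([v for v in inlid(tip()[0])]); 
cv2.imwrite("pics/w10.png",cv2.resize(w["frame"][145:262,170:325,::-1],None,fx=5,fy=5,interpolation=cv2.INTER_CUBIC))
E
```

```text
[0.56015981 0.00158221 0.25250907]
[array([0.04441709, 0.07163962, 0.08474777]), np.float64(0.08429182930137182), np.float64(1.015795327308253)]
```

View pics/w10.png

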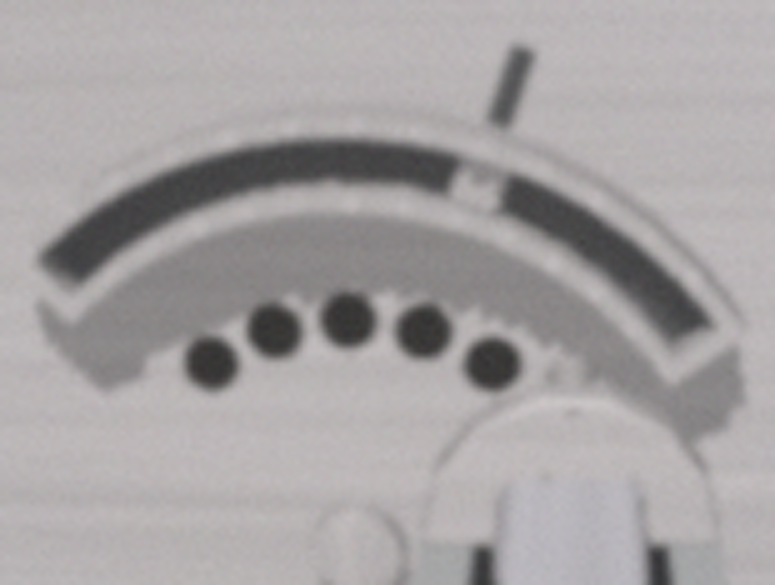

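```bash
cat > circ.py <<'E'
from g import *
from scipy.optimize import least_squares
def arc(w,x0,x1,y0,y1,skip=None):
    g=cv2.cvtColor(w["frame"],cv2.COLOR_RGB2GRAY).astype(float); up=[];lo=[]
    for u in range(x0,x1):
        if skip and skip[0]<u<skip[1]: continue
        col=g[y0:y1,u]; thr=(105+0)
        # first crossing bright->dark
        k=np.nonzero((col[:-1]>=thr)&(col[1:]<thr))[0]
        if len(k)==0: continue
        k=k[0]; up.append((u,y0+k+(col[k]-thr)/(col[k]-col[k+1])))
        m=np.nonzero((col[:-1]<thr)&(col[1:]>=thr))[0]; m=m[m>k]
        if len(m): m=m[0]; lo.append((u,y0+m+(thr-col[m])/(col[m+1]-col[m])))
    return np.array(up),np.array(lo)
def fitc(w,uv,z,r):
    P=(onplane(w,uv,O+Z*z,Z)-O)@RL
    f=lambda q:np.hypot(P[:,0]-q[0],P[:,1]-q[1])-(r if len(q)<3 else q[2])
    a=least_squares(f,[0,0],loss="soft_l1",f_scale=.0005); b=least_squares(f,[0,0,r],loss="soft_l1",f_scale=.0005)
    return a.x*1e3,np.std(a.fun)*1e3,b.x*1e3
E
python3 - <<'E'
from circ import *
w=np.load("w.npy",allow_pickle=True).item()
g=cv2.cvtColor(w["frame"],cv2.COLOR_RGB2GRAY); print(g[165:195,239])
up,lo=arc(w,185,305,166,217,(254,276)); print(len(up),up[::8].round(1).tolist(),lo[::8].round(1).tolist())
print("outer z11 r90.25",fitc(w,up,.011,.09025)); print("lower z1 r79.75",fitc(w,lo,.001,.07975))
f=lambda L:(np.array(L,float)+.5)/5-.5+[170,145]
for nm,uv,z in [("mark",(510,85),-.003),("tab",(480,187),.007),("rivet",(358,552),.003)]:
    print(nm,inlid(onplane(w,f([uv]),O+Z*z,Z)[0]))
f=lambda L:(np.array(L,float)+.5)/2.3-.5+[100,0]
for uv in [(102,320),(557,311)]: print("corner",inlid(onplane(w,f([uv]),O-Z*.003,Z)[0])[0])
poly=[(150,145),(335,145),(335,165),(310,180),(190,165),(150,180)]
p0,n=__import__("lid").fit(w,poly); print("plane z in lid frame",inlid(p0)[0],RL.T@n)
E
```

```text
[176 171 170 175 179 181 169 138 100  76  70  68  70  71  73  86 112 147
 172 180 185 180 166 147 138 134 136 134 132 134]
99 [[185.0, 189.7], [193.0, 184.4], [201.0, 180.1], [209.0, 177.3], [217.0, 174.9], [225.0, 173.6], [233.0, 172.9], [241.0, 172.9], [249.0, 173.7], [278.0, 182.0], [286.0, 186.3], [294.0, 191.9], [302.0, 198.6]] [[185.0, 200.6], [193.0, 194.6], [201.0, 189.8], [209.0, 186.0], [217.0, 183.1], [225.0, 181.2], [233.0, 180.5], [241.0, 180.6], [249.0, 180.8], [278.0, 190.6], [286.0, 195.8], [294.0, 202.1], [302.0, 210.4]]
outer z11 r90.25 (array([-1.83498127, -1.57911808]), np.float64(0.09026588505452228), array([-1.74012082, -0.7164809 , 89.45003425]))
lower z1 r79.75 (array([-1.95720249, -0.49821642]), np.float64(0.20534933875880293), array([-2.06425916, -1.42310045, 80.58170326]))
mark (array([ 0.03156198,  0.09660615, -0.003     ]), np.float64(0.10163123236393895), np.float64(1.2550205684739515))
tab (array([0.02603741, 0.07876621, 0.007     ]), np.float64(0.08295819729944787), np.float64(1.2515386612848347))
rivet (array([-1.32489064e-03,  6.02559159e-05,  3.00000000e-03]), np.float64(0.0013262601468761919), np.float64(3.0961440552506154))
corner [-0.09766233  0.12324873 -0.003     ]
corner [ 0.0989856   0.12302511 -0.003     ]
tilt 37.91598963878008 n [-0.146894   -0.59669006  0.78891262] in 4939 5280 rms 0.0007177633208393987
plane z in lid frame [ 0.00434049  0.10042962 -0.00342792] [-3.23260644e-04  1.46632388e-03  9.99998873e-01]
```

```bash
python3 - <<'E'
from g import *
w=np.load("w.npy",allow_pickle=True).item(); s=manip.state(); R=tip()[1]
P=lambda x,y,z: (proj(w,[s["tool_pos"]+R@[x,y,z]])[0]-[170,145]+.5)*5
print("collar top edge near tip",P(.017,0,.0307),P(.017,0,.0247),"left",P(0,-.017,.0247),"right",P(0,.017,.0247))
print("handle top",P(.008,0,-.059))
E
```

```text
collar top edge near tip [581.86939362 365.93886814] [582.14217228 384.52829198] left [431.13397228 525.52018397] right [732.51549314 525.2925352 ]
handle top [588.03490057 960.66624308]
```

```bash
python3 - <<'E'
from g import *
O2=O-.001*X; json.dump(O2.tolist(),open("O.json","w"))
E
python3 - <<'E'
from g import *
print(O,inlid(tip()[0]),rel(lidpt(1.02,.018)))
E
```

```text
[0.52702887 0.05643853 0.078     ] (array([0.04541709, 0.07163962, 0.08474777]), np.float64(0.08482303142190696), np.float64(1.0057754763219329)) (array([ 0.07804705, -0.09046203,  6.67455198]), array([ 0.11178709,  0.03319154, -0.06303145]))
```

Request:
send_rows --pt "0.8 0.08 -0.09 2 0 0 0" --pt "0.8 0 0 2 0 0 0" --pt "0.8 0 0 1.6 0 0 0" --pt "0.8 0 0 1 0 0 0" --pt "0.8 0 0 0 0 0 0"

```text
clock: 7.92
tool_pos: [0.569, 0.0415, 0.2001]
orientation: [-3.141, -0.663, 1.326]
wrist_force: [-0.3, -0.2, -0.9]
opening: 0.18
```

Request:
send_rows --pt "0.8 0 0 0 0 0 0"

```text
clock: 8.05
tool_pos: [0.5693, 0.0409, 0.2007]
orientation: [3.141, -0.663, 1.326]
wrist_force: [0.7, 0.2, -0.4]
opening: 0.177
```

```bash
python3 - <<'E'
from g import *
c=cam("side"); w=cam("wrist"); s=manip.state(); p=tip()[0]; print(inlid(p),rel(lidpt(1.02,.018)),s["wrist_force"]); 
cv2.imwrite("pics/s11.png",cv2.resize(c["frame"][150:260,190:300,::-1],None,fx=5,fy=5,interpolation=cv2.INTER_CUBIC)); 
cv2.imwrite("pics/w11.png",cv2.resize(w["frame"][100:262,120:390,::-1],None,fx=2.9,fy=2.9,interpolation=cv2.INTER_CUBIC)); 
print((proj(c,[p,lidpt(1.02,.001)])-[190,150]+.5)*5)
E
```

```text
(array([0.04493854, 0.07157829, 0.01910833]), np.float64(0.08451582321916326), np.float64(1.01016911351627)) (array([ 0.08447432, -0.02118753,  0.11072596]), array([ 0.17489226,  0.0037513 , -0.16151259])) [-0.40643616 -0.45600345 -1.20390455]
[[346.31689888 220.34904452]
 [334.96029079 233.38358581]]
```

View pics/s11.png

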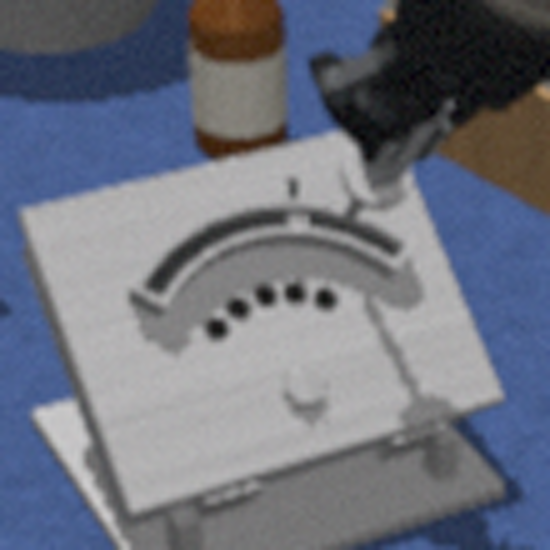

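View pics/w11.png

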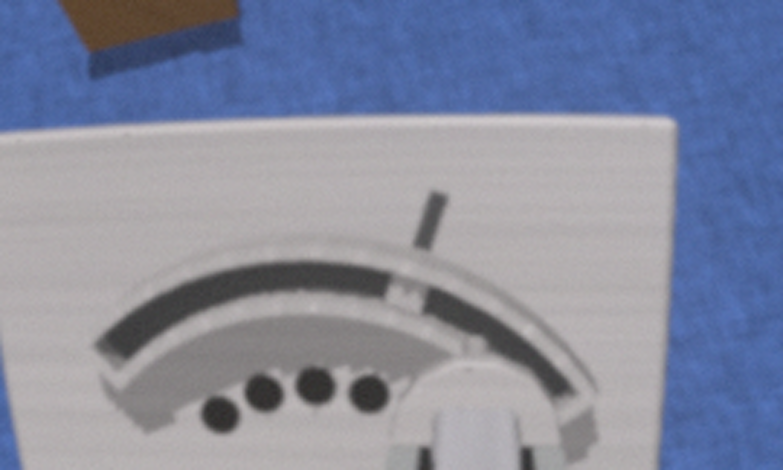

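```bash
python3 - <<'E'
from circ import *
w=cam("wrist"); 
up,lo=arc(w,158,318,185,240,(250,270)); k=up[:,1]<236
print("wrist outer",fitc(w,up,.011,.09025),"lower",fitc(w,lo[lo[:,0]<250],.001,.07975))
c=cam("side")
up,lo=arc(c,222,270,186,212,(244,254)); print(up[::5].round(1).tolist(),lo[::5].round(1).tolist())
# side cam at low side: upper edge: outer wall bottom inner edge(floor) ; lower edge: inner wall top z11 r79.75
print("side upper z1 r90.25",fitc(c,up,.001,.09025)," lower z11 r79.75",fitc(c,lo,.011,.07975))
b=onplane(c,(np.array([(350,218)])+.5)/5-.5+[190,150],tip()[0],Z); print("tip bias side (mm)",(b-tip()[0])@RL*1e3)
b=onplane(w,[(282.8,216.)],tip()[0],Z); print("tip bias wrist (mm)",(b-tip()[0])@RL*1e3)
E
```

```text
wrist outer (array([-0.89180519, -1.30677746]), np.float64(0.08677399415373666), array([-0.7850519 , -0.53025694, 89.53405309])) lower (array([-1.64175857, -1.03469453]), np.float64(0.7536223768758089), array([-0.8657743 , -4.37171174, 83.05249928]))
[[222.0, 202.0], [227.0, 197.5], [232.0, 194.4], [237.0, 192.7], [242.0, 191.5], [256.0, 192.5], [261.0, 189.6], [266.0, 196.2]] [[222.0, 207.9], [227.0, 202.0], [232.0, 198.5], [237.0, 196.0], [242.0, 194.8], [256.0, 195.5], [261.0, 191.5], [266.0, 199.6]]
side upper z1 r90.25 (array([2.7903919 , 3.86204993]), np.float64(2.452365424845397), array([ 2.76445598,  3.73285592, 90.36942506]))  lower z11 r79.75 (array([-0.25004553,  2.69389117]), np.float64(2.376642856870613), array([-0.50707215,  0.56069888, 81.68418372]))
tip bias side (mm) [[ 2.62819007e+00  3.89353943e-01 -1.12098886e-13]]
tip bias wrist (mm) [[-7.90243741e-01 -4.01594677e-01  8.22410297e-15]]
```

Request:
send_rows --pt "0.8 0 0 0.3 0 0 0" --pt "0.8 0 0 0.3 0 0 0" --pt "0.8 0 0 0.2 0 0 0" --pt "0.8 0 0 0.2 0 0 0" --pt "0.8 0 0 0 0 0 0"

```text
clock: 8.88
tool_pos: [0.5704, 0.0475, 0.1923]
orientation: [-3.141, -0.663, 1.326]
wrist_force: [0.5, 0.6, -1.4]
opening: 0.179
```

```bash
cat > st.py <<'E'
from g import *
s=manip.state(); p,R=tip(s); q,r,a=inlid(p)
F=RL.T@s["wrist_force"]; er=np.array([np.cos(a),np.sin(a),0]); et=np.array([-np.sin(a),np.cos(a),0])
M=R.T@s["wrist_torque"]
print("t %.2f r %.2f a %.4f z %.2f | F lid %s rad %.2f tan %.2f nrm %.2f | Mtool %s tilt %s"%(s["clock"],r*1e3,a,q[2]*1e3,F.round(2),F@er,F@et,F[2],M.round(3),np.degrees(Rot.from_matrix(R.T@RT).as_rotvec()).round(2)))
E
python3 st.py
```

```text
t 8.88 r 84.30 a 1.0158 z 8.32 | F lid [ 0.3  -0.31 -1.5 ] rad -0.11 tan -0.42 nrm -1.50 | Mtool [-0.019 -0.734  0.005] tilt [ 0.11 -0.   -0.16]
```

Request:
send_rows --pt "0.8 0 0 0.15 0 0 0" --pt "0.8 0 0 0.15 0 0 0" --pt "0.8 0 0 0.1 0 0 0" --pt "0.8 0 0 0 0 0 0"

```text
clock: 9.38
tool_pos: [0.5711, 0.0498, 0.1892]
orientation: [-3.141, -0.663, 1.326]
wrist_force: [1.0, -0.8, -1.7]
opening: 0.182
```

```bash
python3 st.py
```

```text
t 9.38 r 84.34 a 1.0151 z 4.40 | F lid [ 1.2  -1.46 -0.97] rad -0.61 tan -1.79 nrm -0.97 | Mtool [-0.006 -0.778  0.015] tilt [ 0.12 -0.   -0.16]
```

Request:
send_rows --pt "0.8 0 0 0.08 0 0 0" --pt "0.8 0 0 0.07 0 0 0" --pt "0.8 0 0 0 0 0 0"

```text
clock: 9.75
tool_pos: [0.5713, 0.0507, 0.188]
orientation: [-3.141, -0.663, 1.326]
wrist_force: [0.5, -0.0, -1.8]
opening: 0.179
```

```bash
python3 st.py
```

```text
t 9.75 r 84.34 a 1.0149 z 2.94 | F lid [ 0.53 -0.99 -1.46] rad -0.56 tan -0.97 nrm -1.46 | Mtool [ 0.004 -0.782  0.041] tilt [ 0.12 -0.   -0.16]
```

Request:
send_rows --pt "0.8 0 0 0.06 0 0 0" --pt "0.8 0 0 0.04 0 0 0" --pt "0.8 0 0 0 0 0 0"

```text
clock: 10.12
tool_pos: [0.5715, 0.0512, 0.1873]
orientation: [-3.142, -0.663, 1.326]
wrist_force: [-0.2, 0.3, -1.5]
opening: 0.181
```

```bash
python3 st.py
```

```text
t 10.12 r 84.38 a 1.0144 z 2.01 | F lid [-0.24 -0.73 -1.29] rad -0.75 tan -0.18 nrm -1.29 | Mtool [ 0.019 -0.803  0.003] tilt [ 0.12 -0.   -0.16]
```

Request:
send_rows --pt "0.8 0 0 0.05 0 0 0" --pt "0.8 0 0 0.03 0 0 0" --pt "0.8 0 0 0 0 0 0"

```text
clock: 10.5
tool_pos: [0.5716, 0.0514, 0.1868]
orientation: [3.141, -0.663, 1.326]
wrist_force: [-2.6, -4.1, 5.4]
opening: 0.182
```

```bash
python3 st.py
```

```text
t 10.50 r 84.37 a 1.0123 z 1.50 | F lid [-1.57 -0.33  7.09] rad -1.11 tan 1.16 nrm 7.09 | Mtool [ 0.443 -0.726  0.063] tilt [ 0.14 -0.   -0.17]
```

Request:
send_rows --pt "0.8 0 0 0.05 0 0 0" --pt "0.8 0 0 0 0 0 0"

```text
clock: 10.75
tool_pos: [0.5718, 0.0515, 0.1867]
orientation: [3.141, -0.663, 1.326]
wrist_force: [-4.0, -6.7, 9.2]
opening: 0.179
```

```bash
python3 st.py
```

```text
t 10.75 r 84.46 a 1.0104 z 1.30 | F lid [-2.24 -0.22 11.82] rad -1.38 tan 1.78 nrm 11.82 | Mtool [ 0.775 -0.712  0.011] tilt [ 0.17 -0.   -0.17]
```

```bash
cat > nx.py <<'E'
import json,sys,numpy as np,os,subprocess
# usage: nx.py step_mm n dz_total(cm) [r]
f="cmd.json"; c=json.load(open(f)) if os.path.exists(f) else {"x":84.4*np.cos(1.0144),"y":84.4*np.sin(1.0144)}
st=float(sys.argv[1]); n=int(sys.argv[2]); dz=float(sys.argv[3]); r=float(sys.argv[4]) if len(sys.argv)>4 else 84.5
x,y=c["x"],c["y"]; a=np.arctan2(y,x); r0=np.hypot(x,y); rows=[]
for k in range(n):
    a+=st/r; rr=r0+(r-r0)*(k+1)/n
    dx=round((rr*np.sin(a)-y)/10,2); dy=round((rr*np.cos(a)-x)/10,2)
    y+=dx*10; x+=dy*10; rows.append([0.8,dx,dy,round(dz/n,3),0,0,0])
json.dump({"x":x,"y":y},open(f,"w")); print(json.dumps(rows),"cmd a %.4f r %.2f"%(np.arctan2(y,x),np.hypot(x,y)))
E
python3 nx.py 1 4 -0.05
```

```text
[[0.8, 0.05, -0.08, -0.013, 0, 0, 0], [0.8, 0.06, -0.09, -0.013, 0, 0, 0], [0.8, 0.05, -0.08, -0.013, 0, 0, 0], [0.8, 0.05, -0.09, -0.013, 0, 0, 0]] cmd a 1.0617 r 84.48
```

Request:
send_rows --pt "0.8 0.05 -0.08 -0.03 0 0 0" --pt "0.8 0.06 -0.09 -0.02 0 0 0" --pt "0.8 0.05 -0.08 0 0 0 0" --pt "0.8 0.05 -0.09 0 0 0 0"

```text
clock: 11.25
tool_pos: [0.569, 0.0538, 0.188]
orientation: [3.141, -0.663, 1.326]
wrist_force: [0.8, -5.9, 2.5]
opening: 0.179
```

```bash
python3 st.py; python3 nx.py 1 4 0
```

```text
t 11.25 r 84.55 a 1.0554 z 1.40 | F lid [ 2.15 -2.81  5.37] rad -1.38 tan -3.26 nrm 5.37 | Mtool [-0.658 -1.177  0.069] tilt [ 0.18  0.02 -0.17]
[[0.8, 0.05, -0.09, 0.0, 0, 0, 0], [0.8, 0.05, -0.09, 0.0, 0, 0, 0], [0.8, 0.04, -0.08, 0.0, 0, 0, 0], [0.8, 0.05, -0.09, 0.0, 0, 0, 0]] cmd a 1.1088 r 84.53
```

Request:
send_rows --pt "0.8 0.05 -0.09 0 0 0 0" --pt "0.8 0.05 -0.09 0 0 0 0" --pt "0.8 0.04 -0.08 0 0 0 0" --pt "0.8 0.05 -0.09 0 0 0 0"

```text
clock: 11.75
tool_pos: [0.5656, 0.0565, 0.1891]
orientation: [-3.141, -0.663, 1.326]
wrist_force: [1.4, -3.8, 2.7]
opening: 0.179
```

```bash
python3 st.py; python3 nx.py 1 4 0
```

```text
t 11.75 r 84.51 a 1.1100 z 1.15 | F lid [ 2.26 -1.04  4.21] rad 0.08 tan -2.48 nrm 4.21 | Mtool [-0.745 -1.192 -0.01 ] tilt [ 0.12 -0.   -0.16]
[[0.8, 0.04, -0.09, 0.0, 0, 0, 0], [0.8, 0.05, -0.09, 0.0, 0, 0, 0], [0.8, 0.04, -0.09, 0.0, 0, 0, 0], [0.8, 0.04, -0.09, 0.0, 0, 0, 0]] cmd a 1.1559 r 84.54
```

Request:
send_rows --pt "0.8 0.04 -0.09 0.01 0 0 0" --pt "0.8 0.05 -0.09 0.01 0 0 0" --pt "0.8 0.04 -0.09 0.01 0 0 0" --pt "0.8 0.04 -0.09 0 0 0 0"

```text
clock: 12.25
tool_pos: [0.5626, 0.0588, 0.19]
orientation: [3.141, -0.663, 1.326]
wrist_force: [1.4, -4.4, 2.7]
opening: 0.182
```

```bash
python3 st.py; python3 nx.py 1 4 0
```

```text
t 12.25 r 84.60 a 1.1555 z 0.93 | F lid [ 2.37 -1.45  4.5 ] rad -0.37 tan -2.76 nrm 4.50 | Mtool [-0.808 -1.129 -0.011] tilt [ 0.14 -0.   -0.16]
[[0.8, 0.04, -0.09, 0.0, 0, 0, 0], [0.8, 0.04, -0.09, 0.0, 0, 0, 0], [0.8, 0.03, -0.1, 0.0, 0, 0, 0], [0.8, 0.04, -0.09, 0.0, 0, 0, 0]] cmd a 1.2032 r 84.52
```

Request:
send_rows --pt "0.8 0.04 -0.09 0.01 0 0 0" --pt "0.8 0.04 -0.09 0.01 0 0 0" --pt "0.8 0.03 -0.1 0.01 0 0 0" --pt "0.8 0.04 -0.09 0 0 0 0"

```text
clock: 12.75
tool_pos: [0.5595, 0.0607, 0.1907]
orientation: [3.141, -0.663, 1.326]
wrist_force: [3.7, -5.6, 2.4]
opening: 0.183
```

```bash
python3 st.py; python3 nx.py 1 4 0
```

```text
t 12.75 r 84.58 a 1.1982 z 0.76 | F lid [ 4.93 -2.07  4.69] rad -0.13 tan -5.34 nrm 4.69 | Mtool [-1.27  -1.344 -0.009] tilt [ 0.17  0.01 -0.17]
[[0.8, 0.04, -0.09, 0.0, 0, 0, 0], [0.8, 0.03, -0.1, 0.0, 0, 0, 0], [0.8, 0.03, -0.09, 0.0, 0, 0, 0], [0.8, 0.03, -0.1, 0.0, 0, 0, 0]] cmd a 1.2507 r 84.46
```

Request:
send_rows --pt "0.8 0.04 -0.09 0.01 0 0 0" --pt "0.8 0.03 -0.1 0.01 0 0 0" --pt "0.8 0.03 -0.09 0.01 0 0 0" --pt "0.8 0.03 -0.1 0 0 0 0"

```text
clock: 13.25
tool_pos: [0.5562, 0.0628, 0.1913]
orientation: [3.141, -0.663, 1.326]
wrist_force: [3.1, -5.4, 1.8]
opening: 0.178
```

```bash
python3 st.py; python3 nx.py 1 5 0
```

```text
t 13.25 r 84.58 a 1.2449 z 0.47 | F lid [ 4.35 -2.47  4.2 ] rad -0.95 tan -4.91 nrm 4.20 | Mtool [-1.303 -1.291 -0.015] tilt [ 0.18  0.01 -0.16]
[[0.8, 0.03, -0.09, 0.0, 0, 0, 0], [0.8, 0.03, -0.1, 0.0, 0, 0, 0], [0.8, 0.03, -0.1, 0.0, 0, 0, 0], [0.8, 0.03, -0.09, 0.0, 0, 0, 0], [0.8, 0.03, -0.1, 0.0, 0, 0, 0]] cmd a 1.3102 r 84.52
```

Request:
send_rows --pt "0.8 0.03 -0.09 0.01 0 0 0" --pt "0.8 0.03 -0.1 0.01 0 0 0" --pt "0.8 0.03 -0.1 0.01 0 0 0" --pt "0.8 0.03 -0.09 0.01 0 0 0" --pt "0.8 0.03 -0.1 0 0 0 0"

```text
clock: 13.88
tool_pos: [0.5521, 0.0653, 0.192]
orientation: [3.14, -0.663, 1.326]
wrist_force: [3.0, -4.9, 2.4]
opening: 0.181
```

```bash
python3 st.py; python3 nx.py 1 4 0; python3 - <<'E'
from g import *
w=cam("wrist"); cv2.imwrite("pics/w12.png",cv2.resize(w["frame"][140:262,160:360,::-1],None,fx=4,fy=4,interpolation=cv2.INTER_CUBIC))
E
```

```text
t 13.88 r 84.73 a 1.3020 z 0.16 | F lid [ 4.08 -1.67  4.38] rad -0.53 tan -4.37 nrm 4.38 | Mtool [-1.438 -1.265  0.021] tilt [ 0.2   0.01 -0.16]
[[0.8, 0.02, -0.1, 0.0, 0, 0, 0], [0.8, 0.03, -0.09, 0.0, 0, 0, 0], [0.8, 0.02, -0.1, 0.0, 0, 0, 0], [0.8, 0.02, -0.1, 0.0, 0, 0, 0]] cmd a 1.3576 r 84.48
```

View pics/w12.png

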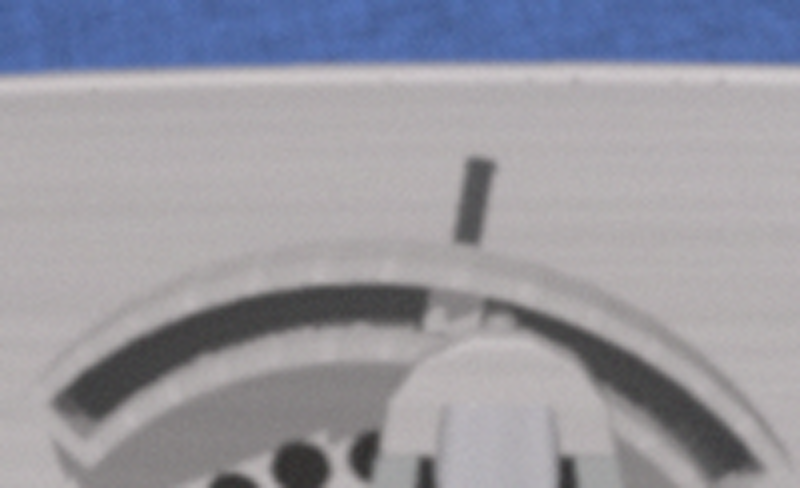

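Request:
send_rows --pt "0.8 0.02 -0.1 0.01 0 0 0" --pt "0.8 0.03 -0.09 0.01 0 0 0" --pt "0.8 0.02 -0.1 0.01 0 0 0" --pt "0.8 0.02 -0.1 0.01 0 0 0"

```text
clock: 14.42
tool_pos: [0.5487, 0.0671, 0.1923]
orientation: [3.14, -0.663, 1.326]
wrist_force: [5.0, -7.5, 3.5]
opening: 0.178
```

```bash
python3 st.py; python3 nx.py 1 4 0
```

```text
t 14.43 r 84.70 a 1.3467 z -0.14 | F lid [ 6.6  -2.68  6.5 ] rad -1.14 tan -7.03 nrm 6.50 | Mtool [-1.728 -1.212  0.02 ] tilt [ 0.23  0.01 -0.16]
[[0.8, 0.02, -0.1, 0.0, 0, 0, 0], [0.8, 0.02, -0.1, 0.0, 0, 0, 0], [0.8, 0.02, -0.09, 0.0, 0, 0, 0], [0.8, 0.02, -0.1, 0.0, 0, 0, 0]] cmd a 1.4047 r 84.53
```

Request:
send_rows --pt "0.8 0.02 -0.1 0 0 0 0" --pt "0.8 0.02 -0.1 0 0 0 0" --pt "0.8 0.02 -0.09 0 0 0 0" --pt "0.8 0.02 -0.1 0 0 0 0"

```text
clock: 14.92
tool_pos: [0.545, 0.0688, 0.1928]
orientation: [3.14, -0.663, 1.326]
wrist_force: [4.4, -5.0, 1.8]
opening: 0.176
```

```bash
python3 st.py; python3 nx.py 1 4 0
```

```text
t 14.93 r 84.74 a 1.3956 z -0.26 | F lid [ 5.47 -1.87  3.78] rad -0.89 tan -5.71 nrm 3.78 | Mtool [-1.586 -1.157 -0.051] tilt [ 0.21  0.01 -0.16]
[[0.8, 0.02, -0.1, 0.0, 0, 0, 0], [0.8, 0.01, -0.1, 0.0, 0, 0, 0], [0.8, 0.01, -0.1, 0.0, 0, 0, 0], [0.8, 0.01, -0.1, 0.0, 0, 0, 0]] cmd a 1.4524 r 84.46
```

Request:
send_rows --pt "0.8 0.02 -0.1 0.01 0 0 0" --pt "0.8 0.01 -0.1 0.01 0 0 0" --pt "0.8 0.01 -0.1 0.01 0 0 0" --pt "0.8 0.01 -0.1 0 0 0 0"

```text
clock: 15.42
tool_pos: [0.5414, 0.0702, 0.193]
orientation: [3.14, -0.663, 1.326]
wrist_force: [3.8, -5.1, 3.4]
opening: 0.178
```

```bash
python3 st.py; python3 nx.py 1 4 0 84.7
```

```text
t 15.43 r 84.78 a 1.4406 z -0.44 | F lid [ 4.94 -1.05  5.19] rad -0.40 tan -5.04 nrm 5.19 | Mtool [-1.714e+00 -1.021e+00  1.000e-03] tilt [ 0.23 -0.   -0.16]
[[0.8, 0.02, -0.1, 0.0, 0, 0, 0], [0.8, 0.01, -0.1, 0.0, 0, 0, 0], [0.8, 0.02, -0.1, 0.0, 0, 0, 0], [0.8, 0.01, -0.1, 0.0, 0, 0, 0]] cmd a 1.5002 r 84.68
```

Request:
send_rows --pt "0.8 0.02 -0.1 0.01 0 0 0" --pt "0.8 0.01 -0.1 0 0 0 0" --pt "0.8 0.02 -0.1 0.01 0 0 0" --pt "0.8 0.01 -0.1 0 0 0 0"

```text
clock: 15.92
tool_pos: [0.5378, 0.0716, 0.1932]
orientation: [3.139, -0.663, 1.326]
wrist_force: [4.6, -6.6, 3.4]
opening: 0.175
```

```bash
python3 st.py; python3 nx.py 1 4 0 84.7
```

```text
t 15.93 r 84.87 a 1.4859 z -0.57 | F lid [ 6.09 -2.12  5.95] rad -1.59 tan -6.25 nrm 5.95 | Mtool [-1.876 -1.209 -0.052] tilt [ 0.25  0.01 -0.16]
[[0.8, 0.01, -0.1, 0.0, 0, 0, 0], [0.8, 0.0, -0.1, 0.0, 0, 0, 0], [0.8, 0.01, -0.1, 0.0, 0, 0, 0], [0.8, 0.0, -0.1, 0.0, 0, 0, 0]] cmd a 1.5475 r 84.69
```

Request:
send_rows --pt "0.8 0.01 -0.1 0 0 0 0" --pt "0.8 0 -0.1 0 0 0 0" --pt "0.8 0.01 -0.1 0 0 0 0" --pt "0.8 0 -0.1 0 0 0 0"

```text
clock: 16.42
tool_pos: [0.534, 0.0728, 0.1934]
orientation: [3.139, -0.663, 1.326]
wrist_force: [5.3, -6.8, 3.4]
opening: 0.18
```

```bash
python3 st.py; python3 nx.py 1 4 0 84.7; python3 - <<'E'
from g import *
w=cam("wrist"); cv2.imwrite("pics/w13.png",cv2.resize(w["frame"][140:262,180:380,::-1],None,fx=4,fy=4,interpolation=cv2.INTER_CUBIC))
E
```

```text
t 16.43 r 84.95 a 1.5322 z -0.57 | F lid [ 6.81 -2.1   5.94] rad -1.83 tan -6.88 nrm 5.94 | Mtool [-2.076 -1.051  0.04 ] tilt [ 0.26  0.   -0.16]
[[0.8, 0.0, -0.1, 0.0, 0, 0, 0], [0.8, 0.0, -0.1, 0.0, 0, 0, 0], [0.8, 0.0, -0.1, 0.0, 0, 0, 0], [0.8, 0.0, -0.1, 0.0, 0, 0, 0]] cmd a 1.5947 r 84.69
```

View pics/w13.png

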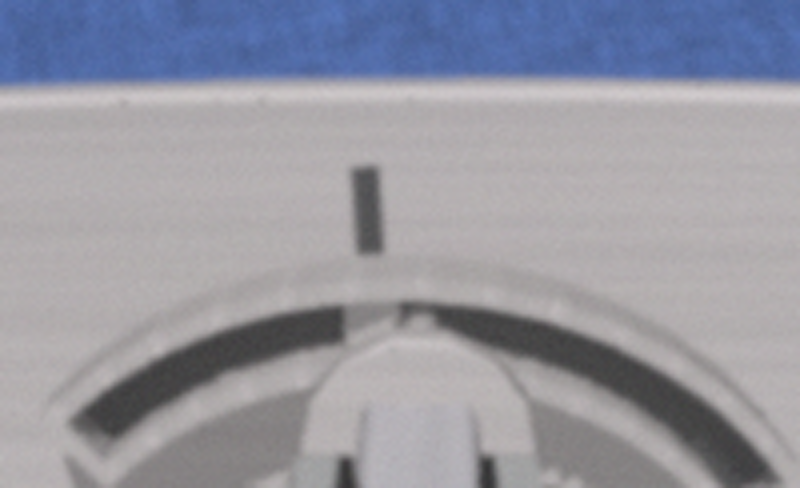

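Request:
send_rows --pt "0.8 -0.01 -0.1 0 0 0 0" --pt "0.8 0 -0.1 0 0 0 0" --pt "0.8 -0.01 -0.1 0 0 0 0" --pt "0.8 0 -0.1 0 0 0 0"

```text
clock: 16.98
tool_pos: [0.5302, 0.0736, 0.1933]
orientation: [3.139, -0.663, 1.326]
wrist_force: [7.1, -5.1, 3.6]
opening: 0.178
```

```bash
python3 - <<'E'
import json;c=json.load(open("cmd.json"));c["y"]-=.2;json.dump(c,open("cmd.json","w"))
E
python3 st.py; python3 nx.py 1 4 0 84.5
```

```text
t 16.98 r 84.79 a 1.5781 z -0.56 | F lid [ 8.07 -0.34  4.82] rad -0.40 tan -8.07 nrm 4.82 | Mtool [-2.195 -0.908 -0.006] tilt [ 0.27 -0.   -0.16]
[[0.8, -0.0, -0.1, 0.0, 0, 0, 0], [0.8, -0.01, -0.1, 0.0, 0, 0, 0], [0.8, -0.0, -0.1, 0.0, 0, 0, 0], [0.8, -0.01, -0.1, 0.0, 0, 0, 0]] cmd a 1.6422 r 84.48
```

Request:
send_rows --pt "0.8 0 -0.1 0 0 0 0" --pt "0.8 -0.01 -0.1 0 0 0 0" --pt "0.8 0 -0.1 0 0 0 0" --pt "0.8 -0.01 -0.1 0 0 0 0"

```text
clock: 17.48
tool_pos: [0.5265, 0.0744, 0.1933]
orientation: [3.139, -0.663, 1.327]
wrist_force: [6.6, -5.3, 4.7]
opening: 0.179
```

```bash
python3 st.py; python3 nx.py 1 4 0 84.5
```

```text
t 17.48 r 84.79 a 1.6231 z -0.51 | F lid [7.71 0.12 5.93] rad -0.29 tan -7.71 nrm 5.93 | Mtool [-2.437 -0.84  -0.052] tilt [ 0.29 -0.01 -0.15]
[[0.8, -0.01, -0.1, 0.0, 0, 0, 0], [0.8, -0.01, -0.1, 0.0, 0, 0, 0], [0.8, -0.01, -0.1, 0.0, 0, 0, 0], [0.8, -0.01, -0.1, 0.0, 0, 0, 0]] cmd a 1.6898 r 84.47
```

Request:
send_rows --pt "0.8 -0.01 -0.1 0 0 0 0" --pt "0.8 -0.01 -0.1 0 0 0 0" --pt "0.8 -0.01 -0.1 0 0 0 0" --pt "0.8 -0.01 -0.1 0 0 0 0"

```text
clock: 17.98
tool_pos: [0.5228, 0.0751, 0.1932]
orientation: [3.138, -0.663, 1.327]
wrist_force: [8.0, -5.9, 5.0]
opening: 0.181
```

```bash
python3 st.py; python3 nx.py 1 4 0 84.5
```

```text
t 17.98 r 84.83 a 1.6665 z -0.42 | F lid [9.14 0.01 6.28] rad -0.86 tan -9.10 nrm 6.28 | Mtool [-2.807 -0.509 -0.008] tilt [ 0.32 -0.01 -0.15]
[[0.8, -0.01, -0.1, 0.0, 0, 0, 0], [0.8, -0.01, -0.1, 0.0, 0, 0, 0], [0.8, -0.02, -0.1, 0.0, 0, 0, 0], [0.8, -0.01, -0.1, 0.0, 0, 0, 0]] cmd a 1.7375 r 84.54
```

Request:
send_rows --pt "0.8 -0.01 -0.1 -0.01 0 0 0" --pt "0.8 -0.01 -0.1 -0.01 0 0 0" --pt "0.8 -0.02 -0.1 -0.01 0 0 0" --pt "0.8 -0.01 -0.1 0 0 0 0"

```text
clock: 18.48
tool_pos: [0.5186, 0.0756, 0.1931]
orientation: [3.138, -0.664, 1.327]
wrist_force: [7.1, -4.6, 4.5]
opening: 0.178
```

```bash
python3 st.py; python3 nx.py 1 4 0 84.5; python3 - <<'E'
from g import *
w=cam("wrist"); cv2.imwrite("pics/w14.png",cv2.resize(w["frame"][140:262,180:380,::-1],None,fx=4,fy=4,interpolation=cv2.INTER_CUBIC))
c=cam("side"); cv2.imwrite("pics/s14.png",cv2.resize(c["frame"][130:250,190:310,::-1],None,fx=5,fy=5,interpolation=cv2.INTER_CUBIC))
E
```

```text
t 18.48 r 84.87 a 1.7168 z -0.22 | F lid [7.95 0.59 5.29] rad -0.57 tan -7.95 nrm 5.29 | Mtool [-2.565 -0.58  -0.021] tilt [ 0.29 -0.02 -0.14]
[[0.8, -0.02, -0.1, 0.0, 0, 0, 0], [0.8, -0.02, -0.1, 0.0, 0, 0, 0], [0.8, -0.02, -0.09, 0.0, 0, 0, 0], [0.8, -0.02, -0.1, 0.0, 0, 0, 0]] cmd a 1.7846 r 84.49
```

View pics/w14.png

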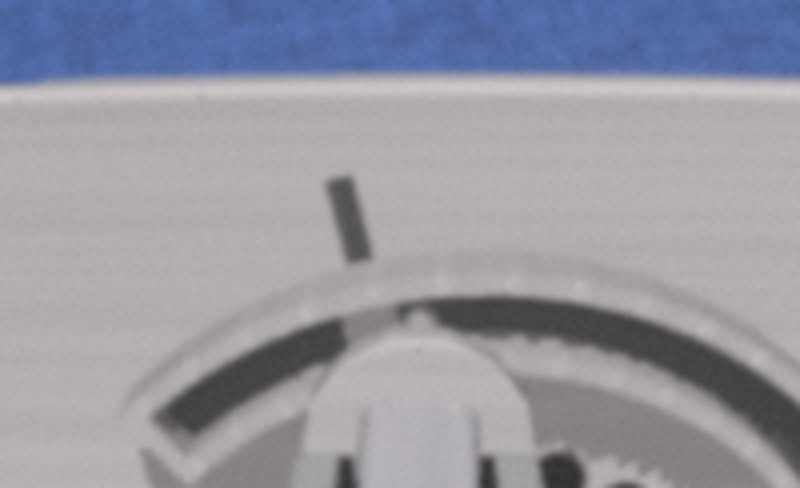

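View pics/s14.png

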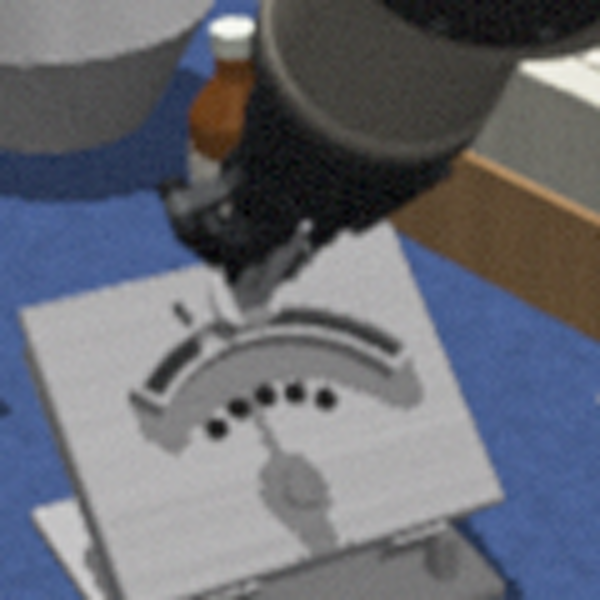

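Request:
send_rows --pt "0.8 -0.02 -0.1 -0.01 0 0 0" --pt "0.8 -0.02 -0.1 -0.01 0 0 0" --pt "0.8 -0.02 -0.09 -0.01 0 0 0" --pt "0.8 -0.02 -0.1 0 0 0 0"

```text
clock: 19.08
tool_pos: [0.5145, 0.0759, 0.1928]
orientation: [3.139, -0.664, 1.327]
wrist_force: [6.6, -4.9, 4.3]
opening: 0.181
```

```bash
python3 st.py; python3 nx.py 1 4 0 84.5
```

```text
t 19.07 r 84.84 a 1.7649 z 0.02 | F lid [7.6  0.11 5.36] rad -1.36 tan -7.48 nrm 5.36 | Mtool [-2.467 -0.427 -0.029] tilt [ 0.28 -0.02 -0.14]
[[0.8, -0.02, -0.1, 0.0, 0, 0, 0], [0.8, -0.02, -0.09, 0.0, 0, 0, 0], [0.8, -0.03, -0.1, 0.0, 0, 0, 0], [0.8, -0.02, -0.1, 0.0, 0, 0, 0]] cmd a 1.8319 r 84.54
```

Request:
send_rows --pt "0.8 -0.02 -0.1 -0.01 0 0 0" --pt "0.8 -0.02 -0.09 -0.01 0 0 0" --pt "0.8 -0.03 -0.1 -0.01 0 0 0" --pt "0.8 -0.02 -0.1 0 0 0 0"

```text
clock: 19.58
tool_pos: [0.5105, 0.076, 0.1925]
orientation: [3.139, -0.664, 1.327]
wrist_force: [6.6, -4.8, 4.7]
opening: 0.181
```

```bash
python3 st.py; python3 nx.py 1 4 0 84.5
```

```text
t 19.57 r 84.89 a 1.8121 z 0.29 | F lid [7.55 0.52 5.62] rad -1.30 tan -7.46 nrm 5.62 | Mtool [-2.401 -0.313 -0.075] tilt [ 0.28 -0.03 -0.15]
[[0.8, -0.03, -0.1, 0.0, 0, 0, 0], [0.8, -0.03, -0.09, 0.0, 0, 0, 0], [0.8, -0.03, -0.1, 0.0, 0, 0, 0], [0.8, -0.03, -0.09, 0.0, 0, 0, 0]] cmd a 1.8791 r 84.45
```

Request:
send_rows --pt "0.8 -0.03 -0.1 -0.01 0 0 0" --pt "0.8 -0.03 -0.09 -0.01 0 0 0" --pt "0.8 -0.03 -0.1 -0.01 0 0 0" --pt "0.8 -0.03 -0.09 0 0 0 0"

```text
clock: 20.08
tool_pos: [0.5065, 0.076, 0.1921]
orientation: [3.139, -0.664, 1.327]
wrist_force: [6.9, -4.3, 4.2]
opening: 0.176
```

```bash
python3 st.py; python3 nx.py 1 4 0 84.5
```

```text
t 20.07 r 84.88 a 1.8597 z 0.53 | F lid [7.76 0.59 4.92] rad -1.64 tan -7.61 nrm 4.92 | Mtool [-2.29  -0.198  0.011] tilt [ 0.27 -0.04 -0.14]
[[0.8, -0.03, -0.1, 0.0, 0, 0, 0], [0.8, -0.03, -0.09, 0.0, 0, 0, 0], [0.8, -0.03, -0.1, 0.0, 0, 0, 0], [0.8, -0.04, -0.09, 0.0, 0, 0, 0]] cmd a 1.9267 r 84.46
```

Request:
send_rows --pt "0.8 -0.03 -0.1 -0.01 0 0 0" --pt "0.8 -0.03 -0.09 -0.01 0 0 0" --pt "0.8 -0.03 -0.1 0 0 0 0" --pt "0.8 -0.04 -0.09 0 0 0 0"

```text
clock: 20.58
tool_pos: [0.5027, 0.0758, 0.1915]
orientation: [3.139, -0.664, 1.327]
wrist_force: [7.0, -3.2, 6.1]
opening: 0.183
```

```bash
python3 st.py; python3 nx.py 1 4 0 84.4
```

```text
t 20.57 r 84.87 a 1.9052 z 0.77 | F lid [7.56 2.58 5.69] rad -0.05 tan -7.99 nrm 5.69 | Mtool [-2.346 -0.019 -0.079] tilt [ 0.28 -0.04 -0.13]
[[0.8, -0.04, -0.09, 0.0, 0, 0, 0], [0.8, -0.03, -0.1, 0.0, 0, 0, 0], [0.8, -0.04, -0.09, 0.0, 0, 0, 0], [0.8, -0.04, -0.09, 0.0, 0, 0, 0]] cmd a 1.9739 r 84.44
```

Request:
send_rows --pt "0.8 -0.04 -0.09 -0.01 0 0 0" --pt "0.8 -0.03 -0.1 -0.01 0 0 0" --pt "0.8 -0.04 -0.09 -0.01 0 0 0" --pt "0.8 -0.04 -0.09 0 0 0 0"

```text
clock: 21.08
tool_pos: [0.4987, 0.0754, 0.1908]
orientation: [3.139, -0.664, 1.327]
wrist_force: [6.4, -3.9, 6.2]
opening: 0.179
```

```bash
python3 st.py; python3 nx.py 1 4 0 84.4
```

```text
t 21.07 r 84.86 a 1.9530 z 1.03 | F lid [7.16 2.09 6.29] rad -0.73 tan -7.42 nrm 6.29 | Mtool [-2.318  0.076 -0.02 ] tilt [ 0.26 -0.05 -0.13]
[[0.8, -0.04, -0.09, 0.0, 0, 0, 0], [0.8, -0.04, -0.09, 0.0, 0, 0, 0], [0.8, -0.05, -0.09, 0.0, 0, 0, 0], [0.8, -0.04, -0.09, 0.0, 0, 0, 0]] cmd a 2.0211 r 84.38
```

Request:
send_rows --pt "0.8 -0.04 -0.09 -0.01 0 0 0" --pt "0.8 -0.04 -0.09 -0.01 0 0 0" --pt "0.8 -0.05 -0.09 -0.01 0 0 0" --pt "0.8 -0.04 -0.09 0 0 0 0"

```text
clock: 21.58
tool_pos: [0.4948, 0.0749, 0.19]
orientation: [3.139, -0.664, 1.327]
wrist_force: [6.1, -3.3, 5.4]
opening: 0.175
```

```bash
python3 st.py; python3 nx.py 1 3 0 84.4; python3 - <<'E'
from g import *
w=cam("wrist"); cv2.imwrite("pics/w15.png",cv2.resize(w["frame"][140:262,180:380,::-1],None,fx=4,fy=4,interpolation=cv2.INTER_CUBIC))
f=lambda L:(np.array(L,float)+.5)/4-.5+[180,140]
E
```

```text
t 21.57 r 84.83 a 2.0009 z 1.29 | F lid [6.75 1.93 5.35] rad -1.06 tan -6.94 nrm 5.35 | Mtool [-2.253  0.2   -0.012] tilt [ 0.26 -0.05 -0.13]
[[0.8, -0.04, -0.09, 0.0, 0, 0, 0], [0.8, -0.05, -0.09, 0.0, 0, 0, 0], [0.8, -0.04, -0.09, 0.0, 0, 0, 0]] cmd a 2.0566 r 84.44
```

View pics/w15.png

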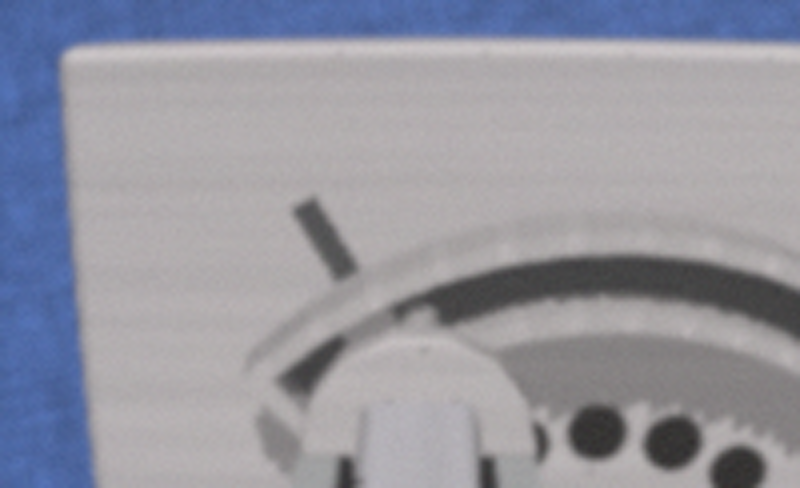

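Request:
send_rows --pt "0.8 -0.04 -0.09 -0.01 0 0 0" --pt "0.8 -0.05 -0.09 -0.01 0 0 0" --pt "0.8 -0.04 -0.09 0 0 0 0"

```text
clock: 22.0
tool_pos: [0.4919, 0.0744, 0.1894]
orientation: [3.139, -0.664, 1.327]
wrist_force: [6.8, -3.0, 5.3]
opening: 0.179
```

```bash
python3 st.py; python3 nx.py 0.8 2 0 84.4
```

```text
t 22.00 r 84.78 a 2.0358 z 1.48 | F lid [7.28 2.21 4.94] rad -1.29 tan -7.50 nrm 4.94 | Mtool [-2.145  0.136 -0.033] tilt [ 0.26 -0.05 -0.13]
[[0.8, -0.04, -0.07, 0.0, 0, 0, 0], [0.8, -0.04, -0.07, 0.0, 0, 0, 0]] cmd a 2.0757 r 84.40
```

Request:
send_rows --pt "0.8 -0.04 -0.07 -0.01 0 0 0" --pt "0.8 -0.04 -0.07 0 0 0 0" --pt "0.8 0 0 0 0 0 0"

```text
clock: 22.38
tool_pos: [0.4901, 0.0742, 0.1889]
orientation: [3.139, -0.664, 1.327]
wrist_force: [4.7, -3.7, 6.1]
opening: 0.178
```

```bash
python3 st.py; python3 nx.py 0.8 2 0 84.4
```

```text
t 22.38 r 84.87 a 2.0580 z 1.52 | F lid [5.46 1.83 6.31] rad -0.94 tan -5.68 nrm 6.31 | Mtool [-1.731  0.021 -0.004] tilt [ 0.23 -0.05 -0.13]
[[0.8, -0.04, -0.07, 0.0, 0, 0, 0], [0.8, -0.04, -0.07, 0.0, 0, 0, 0]] cmd a 2.0948 r 84.39
```

Request:
send_rows --pt "0.8 -0.04 -0.07 0 0 0 0" --pt "0.8 -0.04 -0.07 0 0 0 0" --pt "0.8 0 0 0 0 0 0"

```text
clock: 22.75
tool_pos: [0.4887, 0.0738, 0.1884]
orientation: [3.139, -0.664, 1.327]
wrist_force: [5.1, -3.5, 7.3]
opening: 0.178
```

```bash
python3 st.py; python3 nx.py 0.8 2 0 84.4
```

```text
t 22.75 r 84.78 a 2.0767 z 1.55 | F lid [5.8  2.72 7.08] rad -0.43 tan -6.39 nrm 7.08 | Mtool [-1.774  0.062  0.014] tilt [ 0.23 -0.05 -0.13]
[[0.8, -0.04, -0.07, 0.0, 0, 0, 0], [0.8, -0.04, -0.07, 0.0, 0, 0, 0]] cmd a 2.1139 r 84.42
```

Request:
send_rows --pt "0.8 -0.04 -0.07 0 0 0 0" --pt "0.8 -0.04 -0.07 0 0 0 0" --pt "0.8 0 0 0 0 0 0"

```text
clock: 23.12
tool_pos: [0.4879, 0.0736, 0.1883]
orientation: [3.138, -0.664, 1.327]
wrist_force: [9.5, -1.4, 5.1]
opening: 0.182
```

```bash
python3 st.py; python3 nx.py 0.8 1 0 84.4;  python3 - <<'E'
from g import *
w=cam("wrist"); cv2.imwrite("pics/w16.png",cv2.resize(w["frame"][140:262,180:380,::-1],None,fx=4,fy=4,interpolation=cv2.INTER_CUBIC))
E
```

```text
t 23.12 r 84.75 a 2.0852 z 1.65 | F lid [9.58 3.83 3.45] rad -1.38 tan -10.22 nrm 3.45 | Mtool [-2.907  0.636 -0.038] tilt [ 0.3  -0.07 -0.12]
[[0.8, -0.04, -0.07, 0.0, 0, 0, 0]] cmd a 2.1234 r 84.44
```

View pics/w16.png

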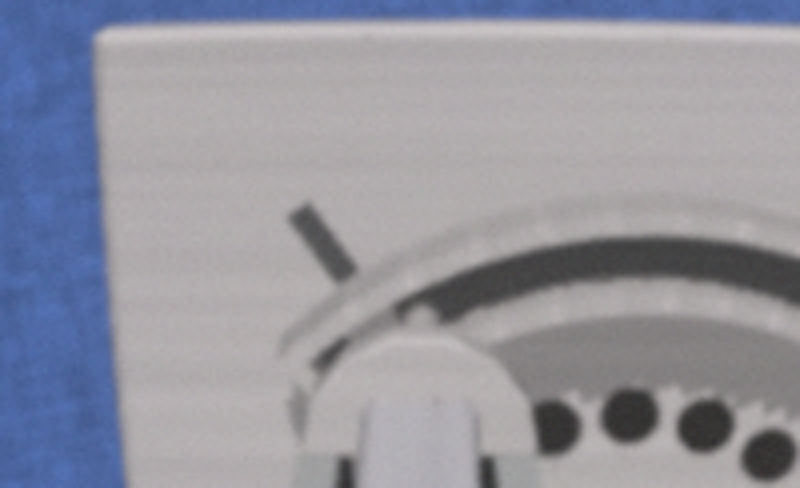

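```bash
python3 - <<'E'
from g import *
w=cam("wrist"); 
f=lambda L:(np.array(L,float)+.5)/4-.5+[180,140]
for z,uv in [(-.003,(302,208)),(-.003,(345,273))]:
    q=inlid(onplane(w,f([uv]),O+Z*z,Z)[0])[0]+np.array([.0008,.0005,0]); print(q,np.arctan2(q[1],q[0])-.97)
E
python3 st.py
```

```text
[-0.06182252  0.09117429 -0.003     ] 1.1966517858504846
[-0.05423715  0.07873813 -0.003     ] 1.2039859184089037
t 23.23 r 84.74 a 2.0850 z 1.65 | F lid [9.47 3.69 3.21] rad -1.45 tan -10.06 nrm 3.21 | Mtool [-2.851  0.688 -0.036] tilt [ 0.3  -0.07 -0.12]
```

Request:
send_rows --pt "0.8 0 0 0 0 0 0" --pt "0.8 0.08 0.14 0 0 0 0" --pt "0.8 0.08 0.13 0 0 0 0" --pt "0.8 0 0 -0.3 0 0 0" --pt "0.8 0 0 -0.5 0 0 0"

```text
clock: 23.85
tool_pos: [0.487, 0.0697, 0.1943]
orientation: [-3.14, -0.663, 1.327]
wrist_force: [0.2, -0.3, -0.4]
opening: 0.18
```

```bash
python3 st.py
```

```text
t 23.85 r 85.30 a 2.0854 z 8.86 | F lid [ 0.3  -0.43 -0.17] rad -0.52 tan -0.05 nrm -0.17 | Mtool [ 0.013 -0.81  -0.012] tilt [ 0.01 -0.01 -0.15]
```

Request:
send_rows --pt "0.8 0 0 -0.8 0 0 0" --pt "0.8 0 0 -1.5 0 0 0" --pt "0.8 0 0 -3 0 0 0" --pt "0.8 0 0 -4 0 0 0" --pt "0.8 0 0 -3 0 0 0"

```text
clock: 24.48
tool_pos: [0.4691, -0.0059, 0.2932]
orientation: [3.14, -0.663, 1.326]
wrist_force: [0.8, 0.2, -1.3]
opening: 0.178
```

```bash
python3 - <<'E'
from g import *
w=cam("wrist"); cv2.imwrite("pics/w17.png",w["frame"][:,:,::-1]); s=manip.state();print(s["tool_pos"],s["orientation"],s["wrist_force"],s["joint_pos"])
E
python3 st.py
```

```text
[ 0.46977539 -0.00817214  0.29569287] [ 3.13641854 -0.66239684  1.32625517] [-0.25863301 -4.10492569  2.71265717] [ 0.2368792   0.09006697  0.09793984  2.06705091 -0.73907503  1.16875264
  0.45309516]
t 24.52 r 83.70 a 2.0634 z 137.88 | F lid [ 0.73 -1.52  4.63] rad -1.68 tan 0.08 nrm 4.63 | Mtool [-0.151 -0.817  0.001] tilt [ 0.43  0.05 -0.17]
```

View pics/w17.png

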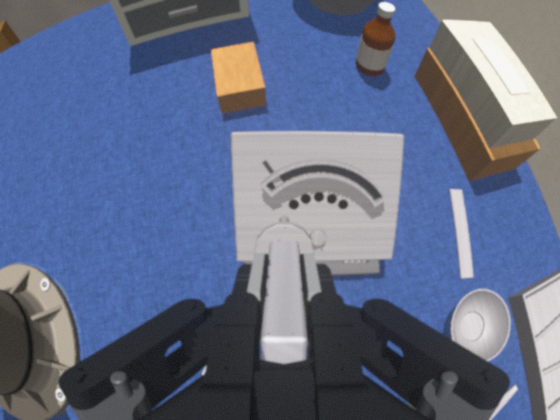

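Request:
send_rows --pt "0.8 0 0 -1 0 -9 0" --pt "0.8 0 0 -1 0 -9 0" --pt "0.8 0 0 0 0 -9 0" --pt "0.8 0 0 0 0 -9 0" --pt "0.8 0 0 0 0 -2 0"

```text
clock: 25.15
tool_pos: [0.4671, -0.0136, 0.3088]
orientation: [3.14, 0.003, 1.329]
wrist_force: [-0.4, -0.3, -0.9]
opening: 0.176
```

```bash
cat > pl.py <<'E'
from g import *
s=manip.state(); R=tip()[1]; T=np.array([.5745,-.2305,.16])
Rt=Rot.from_euler("xyz",[np.pi,0,1.324]).as_matrix()
print(s["clock"],s["tool_pos"].round(4),s["orientation"].round(4),s["wrist_force"].round(2)); print("rel cm",(R.T@(T-s["tool_pos"])*100).round(2),np.degrees(Rot.from_matrix(R.T@Rt).as_rotvec()).round(2))
E
python3 pl.py
```

```text
25.15 [ 0.4671 -0.0136  0.3088] [3.14   0.0032 1.3292] [-0.43 -0.34 -0.86]
rel cm [-18.44  15.6   14.97] [0.09 0.19 0.3 ]
```

Request:
send_rows --pt "0.8 -2 2 -1 0 0 0" --pt "0.8 -4 4 0 0 0 0" --pt "0.8 -5 4 0 0 0 0" --pt "0.8 -4.4 3.6 0 0 0 0" --pt "0.8 -3 2 0 0 0 0"

```text
clock: 25.78
tool_pos: [0.573, -0.2329, 0.3179]
orientation: [-3.141, 0.001, 1.324]
wrist_force: [-0.2, -0.2, -1.8]
opening: 0.179
```

Request:
send_rows --pt "0.8 0 0 2 0 0 0" --pt "0.8 0 0 2 0 0 0" --pt "0.8 0 0 0 0 0 0" --pt "0.8 0 0 0 0 0 0"

```text
clock: 26.28
tool_pos: [0.5731, -0.2301, 0.279]
orientation: [3.141, 0.0, 1.326]
wrist_force: [1.0, -0.6, -0.4]
opening: 0.174
```

```bash
python3 pl.py; python3 - <<'E'
from g import *
w=cam("wrist"); c=cam("side"); s=manip.state(); p,R=tip()
cv2.imwrite("pics/w18.png",cv2.resize(w["frame"][110:290,200:370,::-1],None,fx=3.3,fy=3.3,interpolation=cv2.INTER_CUBIC))
a=proj(c,[p])[0].astype(int); print(a-60, proj(c,[p,p-R[:,2]*.05]))
cv2.imwrite("pics/s18.png",cv2.resize(c["frame"][a[1]-60:a[1]+80,a[0]-60:a[0]+60,::-1],None,fx=4,fy=4,interpolation=cv2.INTER_CUBIC))
E
```

```text
26.275 [ 0.5731 -0.2301  0.279 ] [3.1408e+00 2.0000e-04 1.3261e+00] [ 0.99 -0.63 -0.39]
rel cm [-1.00e-02  1.30e-01  1.19e+01] [0.04 0.01 0.12]
[303 172] [[363.85498219 232.38775273]
 [367.30603688 210.58557739]]
```

View pics/w18.png

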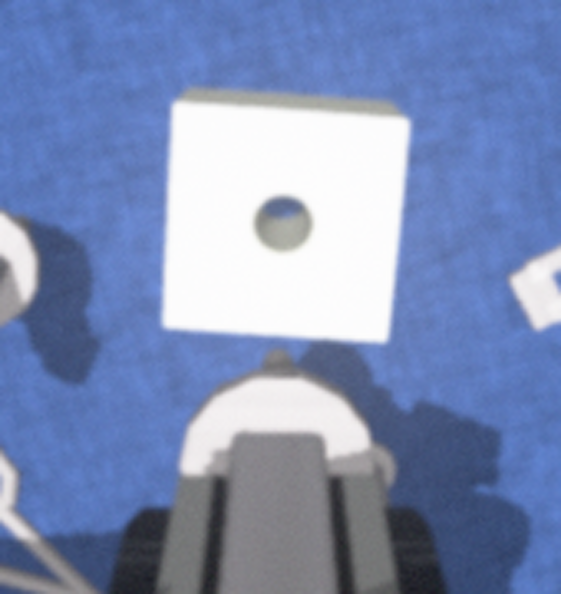

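View pics/s18.png

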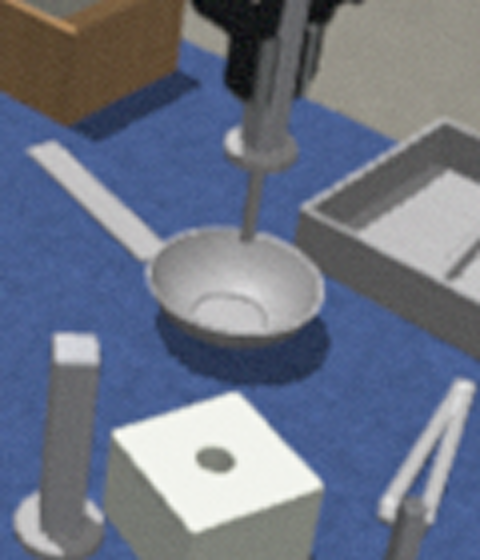

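```bash
python3 - <<'E'
from g import *
w=cam("wrist"); c=cam("side")
print(onz(w,(np.array([(284,223)])+.5)/3.3-.5+[200,110],.058),onz(c,(np.array([(215,459)])+.5)/4-.5+[303,172],.058)); print(manip.state()["tool_pos"])
p=tip()[0]; print("tip seen at tip height: wrist",onz(w,(np.array([(278,362)])+.5)/3.3-.5+[200,110],p[2])-p,"side",onz(c,(np.array([(246,239)])+.5)/4-.5+[303,172],p[2])-p)
E
```

```text
[[ 0.5747877  -0.23280276  0.058     ]] [[ 0.57537462 -0.2314945   0.058     ]]
[ 0.57324536 -0.22986812  0.27876351]
tip seen at tip height: wrist [[-0.00082599 -0.00250101  0.        ]] side [[0.00351542 0.00184494 0.        ]]
```

Request:
send_rows --pt "0.8 -0.1 0.2 2 0 0 8" --pt "0.8 0 0 2 0 0 8" --pt "0.8 0 0 2 0 0 8" --pt "0.8 0 0 2 0 0 5" --pt "0.8 0 0 2 0 0 0"

```text
clock: 27.1
tool_pos: [0.575, -0.2312, 0.1778]
orientation: [3.141, -0.0, 0.819]
wrist_force: [0.2, 0.0, -0.5]
opening: 0.185
```

Request:
send_rows --pt "0.8 0 0 2 0 0 0" --pt "0.8 0 0 1 0 0 0" --pt "0.8 0 0 0 0 0 0" --pt "0.8 0 0 0 0 0 0"

```text
clock: 27.6
tool_pos: [0.5752, -0.2314, 0.1488]
orientation: [3.141, -0.001, 0.82]
wrist_force: [-0.2, 0.7, -1.3]
opening: 0.178
```

```bash
python3 pl.py; python3 - <<'E'
from g import *
w=cam("wrist"); c=cam("side"); p,R=tip()
cv2.imwrite("pics/w19.png",cv2.resize(w["frame"][130:300,200:370,::-1],None,fx=3.3,fy=3.3,interpolation=cv2.INTER_CUBIC))
cv2.imwrite("pics/s19.png",cv2.resize(c["frame"][230:340,300:420,::-1],None,fx=5,fy=5,interpolation=cv2.INTER_CUBIC))
E
```

```text
27.6 [ 0.5752 -0.2314  0.1488] [ 3.1407e+00 -5.0000e-04  8.2020e-01] [-0.2   0.69 -1.32]
rel cm [ 0.02 -0.11 -1.12] [ 6.000e-02 -2.000e-02 -2.887e+01]
```

View pics/w19.png

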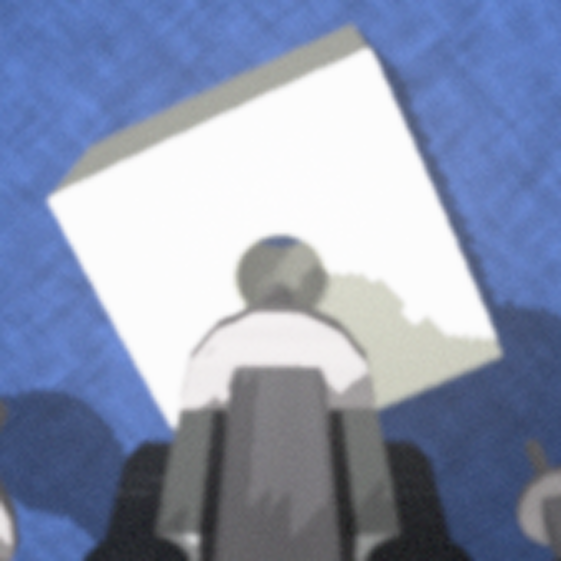

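View pics/s19.png

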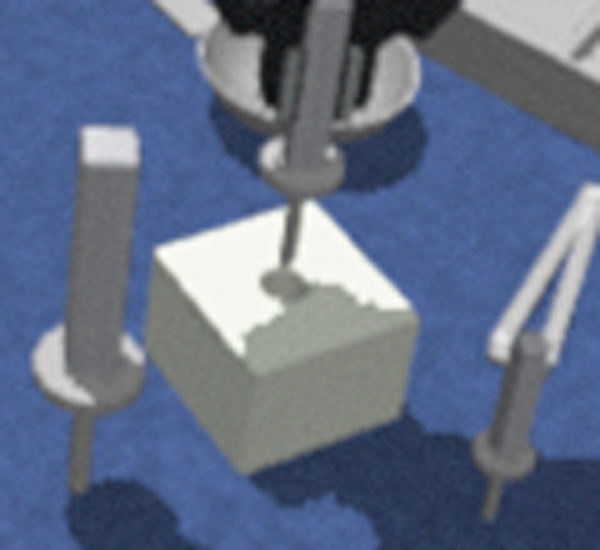

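Request:
send_rows --pt "0.8 0 0 1.5 0 0 0" --pt "0.8 0 0 1.5 0 0 0" --pt "0.8 0 0 1.5 0 0 0" --pt "0.8 0 0 0.8 0 0 0" --pt "0.8 0 0 0 0 0 0"

```text
clock: 28.32
tool_pos: [0.5743, -0.2312, 0.094]
orientation: [-3.14, 0.001, 0.82]
wrist_force: [0.7, -0.8, -0.1]
opening: 0.178
```

Request:
send_rows --pt "0.8 0 0 0.2 0 0 0" --pt "0.8 0 0 0.2 0 0 0" --pt "0.8 0 0 0.1 0 0 0" --pt "0.8 0 0 0 0 0 0"

```text
clock: 28.82
tool_pos: [0.5747, -0.2313, 0.09]
orientation: [3.142, -0.0, 0.82]
wrist_force: [0.3, 0.4, -1.4]
opening: 0.181
```

Request:
send_rows --pt "0.8 0 0 0.1 0 0 0" --pt "0.8 0 0 0.05 0 0 0" --pt "0.8 0 0 0 0 0 0"

```text
clock: 29.2
tool_pos: [0.5748, -0.2313, 0.0887]
orientation: [3.141, -0.0, 0.82]
wrist_force: [-1.4, 1.0, 5.0]
opening: 0.178
```

Request:
send_rows --pt "2 0 0 0 0 0 0" --pt "2.5 0 0 0 0 0 0" --pt "4 0 0 0 0 0 0" --pt "4 0 0 0 0 0 0" --pt "4 0 0 0 0 0 0"

```text
clock: 29.82
tool_pos: [0.5747, -0.2313, 0.0884]
orientation: [-3.142, 0.0, 0.82]
wrist_force: [-0.1, 0.7, 0.1]
opening: 0.466
```

```bash
python3 - <<'E'
from g import *
w=cam("wrist"); c=cam("side"); s=manip.state(); print(s["wrist_force"],s["opening"])
cv2.imwrite("pics/w20.png",cv2.resize(w["frame"][130:380,150:420,::-1],None,fx=2.3,fy=2.3,interpolation=cv2.INTER_CUBIC))
cv2.imwrite("pics/s20.png",cv2.resize(c["frame"][220:340,290:420,::-1],None,fx=5,fy=5,interpolation=cv2.INTER_CUBIC))
E
```

```text
[-0.50853386  0.2605735  -0.34478708] 0.4676278627421281
```

View pics/w20.png

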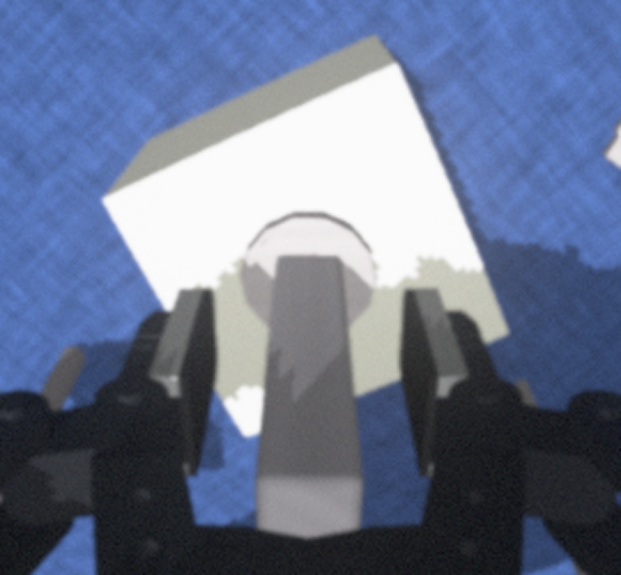

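View pics/s20.png

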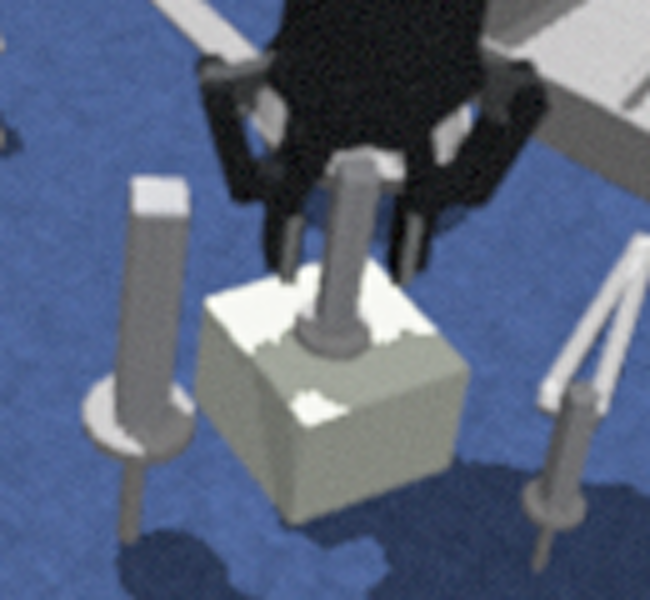

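Released and upright in the stand, fingers clear on both sides. Retracting straight up.

Request:
send_rows --pt "4 0 0 -1 0 0 0" --pt "4 0 0 -3 0 0 0" --pt "4 0 0 -5 0 0 0" --pt "4 0 0 -5 0 0 0" --pt "4 0 0 -5 0 0 0"

```text
clock: 30.55
tool_pos: [0.5745, -0.2313, 0.281]
orientation: [3.141, -0.0, 0.82]
wrist_force: [0.5, -0.7, -1.3]
opening: 0.468
```

Request:
send_rows --pt "4 0 0 -2 0 0 0" --pt "4 0 0 0 0 0 0" --pt "4 0 0 0 0 0 0" --pt "4 0 0 0 0 0 0" --pt "4 0 0 0 0 0 0"

```text
clock: 31.18
tool_pos: [0.5745, -0.2312, 0.2977]
orientation: [-3.141, 0.001, 0.82]
wrist_force: [-0.2, 0.5, -0.8]
opening: 0.469
```

```bash
python3 - <<'E'
from g import *
w=cam("wrist"); c=cam("side"); s=manip.state(); print(s["clock"],s["tool_pos"],s["wrist_force"])
cv2.imwrite("pics/w21.png",w["frame"][:,:,::-1])
cv2.imwrite("pics/s21.png",c["frame"][:,:,::-1])
cv2.imwrite("pics/s21c.png",cv2.resize(c["frame"][165:320,190:430,::-1],None,fx=3.3,fy=3.3,interpolation=cv2.INTER_CUBIC))
E
```

```text
31.275 [ 0.57461644 -0.23121462  0.29793202] [ 0.02980468  0.55914201 -1.18654676]
```

View pics/s21c.png

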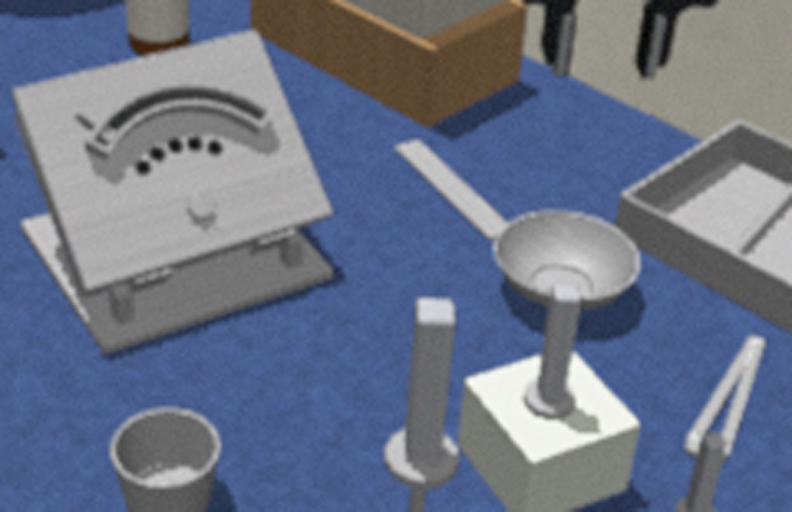

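View pics/w21.png

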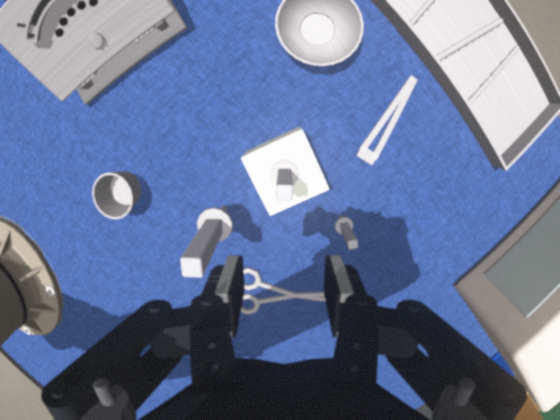

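The shutter is at the closed left end. The probe stands upright in the stand at about (285,180) in the wrist picture, and everything else is where it was.

```bash
python3 -c "
from station import manip
print(manip.sign_off())"
```

```text
the job is handed in; nothing more can be done
None
```

The probe pushed the shutter to its closed stop and is back in its stand, released and upright. The job was handed in at about 31 s of the 72 s allowed, and sign-off reports no verdict.

- **Grasp:** I gripped the middle-sized probe by its handle, lifted it, and held it square to the lid.
- **Touchdown:** The tip was lowered into the track behind the tab. It touched at z of about 1.6 mm, and pressed at most about 13 N before I eased off.
- **Push:** I ran it along the arc at about 8 mm/s. At each check it pressed on the floor with roughly 5–8 N, and the sideways force was about 10 N at most.
- **Closed stop:** The tab stopped moving and the sideways force jumped. The index mark in the wrist picture measured 1.20 rad, and still showed the far end after the probe was withdrawn.
- **Probe at the end:** The collar met the stand at the same height as when it was picked up. After release, both views show the probe upright in the hole with the fingers well clear.
- **Other objects:** By eye, the ones in view had not moved. I did not measure their positions.

**Checks that disagreed:**
- The cameras and the arm's own readings differed by 1–3 mm, so I corrected for this before touching down.
- The tip height worked out from the arm's pose fell to about −0.6 mm mid-track, below the floor's stated range. Contact force was present there, so I take it as a frame offset and not a lost contact.

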